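# Clear fallen plaster off the hob and cap the burner

## Task

Plaster flakes have come off the wall onto the hob. Pick up the scraper block and wipe all four flakes off the hob into the plain catch tray beside it, never touching the flakes with the gripper; stand the scraper back upright on the table. Then take the burner cap from its drying rest and set it, rim down, fully and level on the burner, leaving everything else where it stands.

Things in the scene. Friction and masses are not known exactly. Their poses are not given: they have to be found in the camera images.
- hob: Low one-burner gas hob, white enamel, fixed. 280 mm along its x, 340 mm along its y; the flat top is 50 mm above the table and above this origin (centre of its underside). A lip 6 mm wide and 8 mm high runs along the front and back edges (its -x and +x edges); the two y sides are open, flush edges.
- burner: Burner head fixed on the hob's top: plain upright dark steel cylinder, 52 mm diameter, 24 mm high, flat top, no cap. Origin: centre of its foot, on the hob's top.
- tray: Catch tray, fixed: plain open steel tray without dividers, 280 x 100 mm (its x, y), 45 mm high, walls and floor 4 to 5 mm, its rim 5 mm below the hob's top. It stands along one of the hob's two open sides, 3 to 4 mm from it and parallel to it; which side varies. Origin: centre of its underside.
- cutlery: Cutlery tray, fixed, same outer size and material as the catch tray but with two long dividers and cutlery in it; it stands on the hob's other open side. Not for flakes. Origin: centre of its underside.
- scraper: Wooden scraper block standing on its rubber foot, 0.18 kg or so. Foot 80 mm (its x) by 26 mm (its y) and 28 mm high; on it a centred grip rib 60 mm (x) by 20 mm (y) from 28 to 62 mm up. The 80 x 28 mm faces do the pushing, either way. Origin: centre of its underside.
- rest: Drying rest for the burner cap, fixed, white plastic, about 100 mm long and 36 mm wide (base 50 mm wide, 6 mm high). Its sloping face rises 30 degrees from level in the direction of its +x; the face looks up and to its -x, roughly to the robot. Origin: centre of its underside.
- cap: Burner cap, dark steel, a shallow lid: 62 mm diameter, 16 mm high, flat top 5 mm thick, rim 3.5 mm thick round a 55 mm wide, 11 mm deep hollow. Leans on the rest, hollow side to the slope, 13 mm wider than the rest each side. Origin: centre of its open (rim) end; +z: the axis, out through the closed top, at first 30 degrees from vertical. Fully on, the origin is 13 mm above the burner's foot.
- chip0: Loose flake of plaster with blue paint on top, roughly 52 x 32 mm and 10 mm thick, about 30 g, lying on the hob. Origin: middle of its underside.
- chip1: Loose flake of plaster with blue paint on top, roughly 52 x 32 mm and 10 mm thick, about 30 g, lying on the hob. Origin: middle of its underside.
- chip2: Loose flake of plaster with blue paint on top, roughly 52 x 32 mm and 10 mm thick, about 30 g, lying on the hob. Origin: middle of its underside.
- chip3: Loose flake of plaster with blue paint on top, roughly 52 x 32 mm and 10 mm thick, about 30 g, lying on the hob. Origin: middle of its underside.
- mug: White mug, 80 mm diameter, 90 mm high, loose, standing on the table; not part of the work. Origin: centre of its underside.
- oil: Green glass bottle, 64 mm diameter, 190 mm high, loose, standing on the table; not part of the work. Origin: centre of its underside.
- jar: Glass jar with steel lid, 70 mm diameter, 90 mm high, loose, standing on the table; not part of the work. Origin: centre of its underside.
- tin: Steel can, 68 mm diameter, 100 mm high, loose, standing on the table; not part of the work. Origin: centre of its underside.
- pepper: Dark wooden shaker, 48 mm diameter, 66 mm high, loose, standing on the table; not part of the work. Origin: centre of its underside.
- pot: Small white jar with wooden lid, 56 mm diameter, 60 mm high, loose, standing on the table; not part of the work. Origin: centre of its underside.

How it is judged:
On the way, in this order (a step that is already met when the one before it is completed fails the run):
1. the scraper is held in the fingers, lifted clear of the table (contact force between the fingers and scraper above 1 N and height (world z) of scraper above 0.02 m), for 0.2 s.
2. all four flakes lie in the catch tray (x of chip0 in the frame of tray between -0.14 and 0.14 m and y of chip0 in the frame of tray between -0.05 and 0.05 m and z of chip0 in the frame of tray between -0.01 and 0.043 m and x of chip1 in the frame of tray between -0.14 and 0.14 m and y of chip1 in the frame of tray between -0.05 and 0.05 m and z of chip1 in the frame of tray between -0.01 and 0.043 m and x of chip2 in the frame of tray between -0.14 and 0.14 m and y of chip2 in the frame of tray between -0.05 and 0.05 m and z of chip2 in the frame of tray between -0.01 and 0.043 m and x of chip3 in the frame of tray between -0.14 and 0.14 m and y of chip3 in the frame of tray between -0.05 and 0.05 m and z of chip3 in the frame of tray between -0.01 and 0.043 m), for 0.2 s.
3. the scraper stands on the table and is let go (angle between scraper's own z axis and vertical below 0.2 rad and height (world z) of scraper between -0.01 and 0.012 m and not (x of scraper in the frame of tray between -0.14 and 0.14 m and y of scraper in the frame of tray between -0.05 and 0.05 m) and contact force between the fingers and scraper below 0.1 N), for 0.2 s.
4. the cap sits rim down on the burner (horizontal distance between cap and burner below 0.005 m and z of cap in the frame of burner between 0.008 and 0.017 m and angle between cap's own z axis and vertical below 0.1 rad), for 0.2 s.
At the end, for the whole second after the job is handed in: All four flakes in the catch tray, origins under 43 mm above its underside; scraper upright (0.2 rad) on the table, not in the tray; cap on the burner, rim down, level within 0.1 rad, centred within 5 mm, its rim 8 to 17 mm above the burner's foot; all at rest (all of step 2 and all of step 4 and angle between scraper's own z axis and vertical below 0.2 rad and height (world z) of scraper between -0.01 and 0.012 m and not (x of scraper in the frame of tray between -0.14 and 0.14 m and y of scraper in the frame of tray between -0.05 and 0.05 m) and linear speed of each of chip0, chip1, chip2, chip3, scraper, cap below 0.02 m/s); the robot touches nothing.
It fails at once if the gripper or arm touches a flake (contact force between any of the fingers, the arm and chip0 above 0.5 N or contact force between any of the fingers, the arm and chip1 above 0.5 N or contact force between any of the fingers, the arm and chip2 above 0.5 N or contact force between any of the fingers, the arm and chip3 above 0.5 N).
It fails at once if a bystander is moved more than 30 mm or tipped over (distance of any of mug, oil, jar, tin, pepper, pot from where it was at the start of the episode above 0.03 m or angle between any of mug, oil, jar, tin, pepper, pot's own z axis and vertical above 0.5 rad).
It also fails if it takes over 72 s, if anything falls off the work surface, if the arm or the gripper's body presses on something with over 40 N, if the wrist force passes 120 N, or if a joint passes its speed limit or range.

## Robot

A 6-joint arm with a two-finger parallel gripper is mounted at the origin on the work surface. World frame = base frame: x ahead of the robot, y to its left, z up, the work surface at z = 0. Lengths are in m, angles in rad, forces in N, time in s.
With the tool pointing down it reaches from about 0.275 to 0.875 m from the base axis. Payload 12.5 kg.
Tool frame: the origin (TCP) lies midway between the tips of the shut fingers; the grasp point (between the pads) lies 19 mm behind it; z points along the fingers, y is the line along which they close (so a half turn about z gives the same grasp; the last joint's range is limited). The gripper opens to 85 mm and grips with 20 to 120 N. Pads are 22 mm wide; open, the fingers measure 114 mm over their backs; the gripper's body (76 mm by 85 mm) begins 54 mm behind the grasp point. The pads swing forward as they close: fully open they stand 13 mm farther back than shut.
Start: joints at [1.149, 0.351, 1.652, -0, 1.139, -0.085], TCP at [0.182, 0.519, 0.231] pointing down, gripper open.
Joint ranges: [-2.75, 2.75], [-0.79, 2.1], [0.01, 2.65], [-1.57, 4.71], [0.07, 3.14], [-2.87, 2.87]. Speed limits (rad/s): [2.22, 2.22, 2.79, 3.14, 3.14, 3.14].

## Interface

Orientations are given as a unit quaternion [x, y, z, w].
In Python, from bench import arm, optics, order gives the robot as it stands.
- The arm moves only by the tool carry_out, never from a script. Its argument "commands" is a list of rows, each an object of numbers: "x", "y", "z": the shift along the tool's x, y, z in mm; "ax", "ay", "az": the turn, a rotation vector about the tool's x, y, z in rad; "jaw": the opening, from -1 (shut) to 1 (fully open). In form: [{"x": .., "y": .., "z": .., "ax": .., "ay": .., "az": .., "jaw": ..}, ...]. A call has 1 to 10 rows; each row shifts and turns the commanded pose from where the row before left it, along the tool's axes as they then stand; what a row does not reach is not made up. A row lasts 1/12 s, in which the tool goes at most 41.7 mm and 7.16 degrees, less where a joint would pass 70% of its speed; a pose out of reach is approached as far as the arm can. A call with a gripper value outside its range is refused whole. The fingers move at their own pace and stop on an object; the grip force is fixed at half the most. Time passes only in rows, so rows that do not move let the fingers close. It gives the time, the measured TCP pose, the force, the opening and the grip force at its end, in the units of the state.
- arm.sense(): the state, without advancing time (a new reading comes with each control period).
- optics.camera(name): name is "scene" or "side" or "wrist"; returns a dict with "image" (420x560x3 uint8, red, green, blue), "intrinsics" (3x3 intrinsics, pixels), "world_to_cam" (4x4, takes a point from world to camera coordinates). Camera axes: x right, y up, looking along -z (the intrinsics and any distortion apply to the point x, -y, -z); pixel columns grow to the right and rows downward; lengths in m; the calibration is good to about 2 mm. A picture is of the moment at which its call begins. There is no depth.
- order.close_job(): hands the job in; it is judged then, once.
The state is a dict: "time": time; "q": joint angles; "dq": joint speeds; "joint_efforts": joint torques, N m; "tool_pos": TCP position; "eef_rot": TCP orientation; "contact_force": force on the tool from outside, world axes, zero at the start; "moment": the same for the moment, N m; "gripper_width": opening from 0.0 (shut) to 1.0 (fully open); "grasp_force": force on a finger pad.
Only numpy, scipy, OpenCV 4.12 (cv2) and the standard library are available. Lean on these libraries where they do the work, as an engineer would, in place of code of your own. Each camera call takes 0.05 s, during which the arm holds its last target. There are 200 camera calls.

## Working session

There is one attempt and no reset: what is moved stays moved. The work goes in short steps, Python scripts to look and compute and a tool call to move; the robot and the scene stay as the last step left them, time stands still between calls to the robot, and variables do not carry over. Pictures are saved under pics/ and viewed, at most 10 in all, crops included, and the job is handed in when it is done.

Besides the shell and the picture viewer there is one more tool, called as name(argument=value, ...), one argument or row to a line, values as JSON. carry_out: Moves the arm, as the interface text tells. Its arguments: {"type":"object","properties":{"commands":{"type":"array","items":{"type":"object","properties":{"x":{"type":"number"},"y":{"type":"number"},"z":{"type":"number"},"ax":{"type":"number"},"ay":{"type":"number"},"az":{"type":"number"},"jaw":{"type":"number"}}}}},"required":["commands"]}

```bash
mkdir -p pics; cat > h.py <<'E'
import numpy as np, cv2
from bench import arm, optics, order
def shot(n,save=None):
    c=optics.camera(n)
    im=c["image"][:,:,::-1].copy()
    if save: cv2.imwrite("pics/%s.png"%save,im)
    return im,np.array(c["intrinsics"]),np.array(c["world_to_cam"])
def ray(K,T,u,v):
    d=np.linalg.inv(K)@np.array([u,v,1.]); d=np.array([d[0],-d[1],-d[2]])
    R=T[:3,:3]; return -R.T@T[:3,3], R.T@d
def onz(K,T,u,v,z):
    o,d=ray(K,T,u,v); return o+d*(z-o[2])/d[2]
def proj(K,T,p):
    q=T[:3,:3]@np.array(p,float)+T[:3,3]; w=K@np.array([q[0],-q[1],-q[2]]); return w[:2]/w[2]
E
python3 - <<'E'
from h import *
a,K,T=shot("scene","scene0"); b,K2,T2=shot("side","side0"); c,K3,T3=shot("wrist","wrist0")
np.savez("c0.npz",K=K,T=T,K2=K2,T2=T2,K3=K3,T3=T3)
for k,t in((K,T),(K2,T2),(K3,T3)): print(k.round(1).tolist(),ray(k,t,280,210)[0].round(3),ray(k,t,280,210)[1].round(2))
print(arm.sense())
cv2.imwrite("pics/sc_big.png",cv2.resize(a,(800,600),interpolation=cv2.INTER_CUBIC)); cv2.imwrite("pics/si_big.png",cv2.resize(b,(800,600),interpolation=cv2.INTER_CUBIC))
E
```

```text
[[546.3, 0.0, 279.8], [0.0, 546.3, 207.5], [0.0, 0.0, 1.0]] [1.121 0.567 0.951] [-0.48 -0.49 -0.73]
[[508.5, 0.0, 280.8], [0.0, 508.5, 208.1], [0.0, 0.0, 1.0]] [ 0.36  -0.951  0.963] [ 0.14  0.72 -0.68]
[[374.3, 0.0, 275.4], [0.0, 374.3, 211.6], [0.0, 0.0, 1.0]] [0.119 0.542 0.376] [ 0.25 -0.08 -0.97]
{'time': 0.15, 'q': array([ 1.14939911e+00,  3.51116027e-01,  1.65227404e+00, -3.08392504e-05,
        1.13906731e+00, -8.45837773e-02]), 'dq': array([-0.00049242, -0.00010336, -0.00148174, -0.00093587, -0.00062327,
       -0.000616  ]), 'joint_efforts': array([-1.48838890e-04, -5.06245995e+01, -2.91502994e+01, -1.89442567e-04,
        3.42320243e-03, -3.73993282e-05]), 'tool_pos': array([0.18163786, 0.51887984, 0.23088129]), 'eef_rot': array([ 1.67605438e-01,  9.85854061e-01, -4.22102319e-04, -9.46636976e-05]), 'contact_force': array([ 0.202722  ,  0.00844041, -0.26234482]), 'moment': array([ 0.02457261,  0.02821999, -0.04517923]), 'grasp_force': 0.0, 'gripper_width': 0.9965997116240901}
```

View pics/sc_big.png

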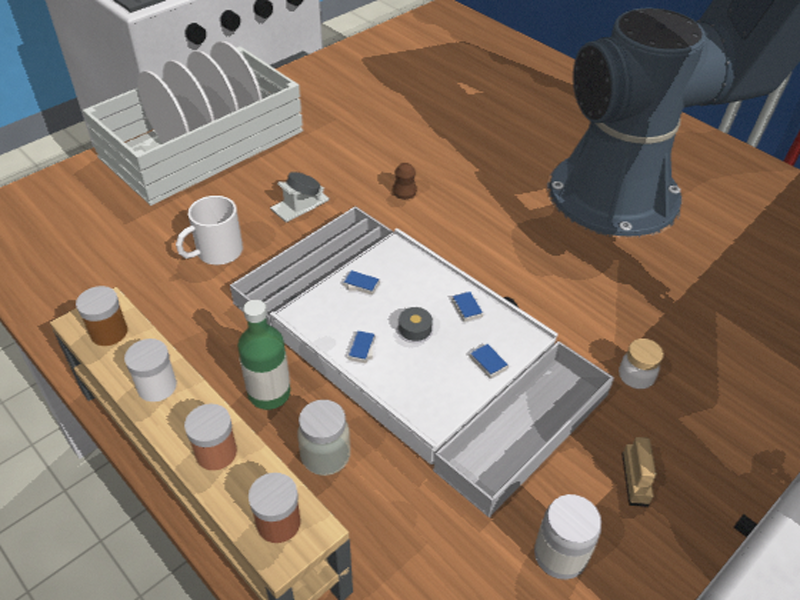

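View pics/si_big.png

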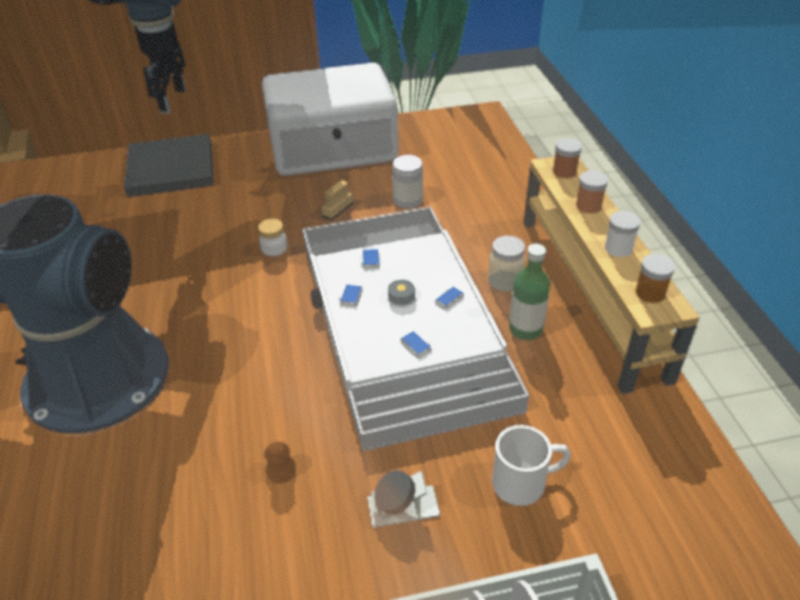

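The scene view (800-wide) shows the hob centred at about (415,340), the catch tray on its +y side at (525,425), the scraper at (640,470), the cap on its rest at (302,187) and the chips in blue. In the side view the scraper is at (337,198) and the cap at (395,492).

```bash
python3 - <<'E'
from h import *
c=np.load("c0.npz")
for n,K,T in(("scene",c["K"],c["T"]),("side",c["K2"],c["T2"])):
    im=cv2.imread("pics/%s0.png"%n); hsv=cv2.cvtColor(im,cv2.COLOR_BGR2HSV)
    m=cv2.inRange(hsv,(100,150,60),(125,255,255))
    for q in cv2.findContours(m,0,1)[0]:
        if not 25<cv2.contourArea(q)<400: continue
        P=np.array([onz(K,T,u,v,.06)[:2] for u,v in q[:,0]],np.float32)
        M=cv2.moments(q);p=onz(K,T,M["m10"]/M["m00"],M["m01"]/M["m00"],.06)
        print(n,"chip",p.round(3),np.round(cv2.minAreaRect(P)[1],3),round(cv2.minAreaRect(P)[2]))
S=.7
def o(n,u,v,z):
    K,T=(c["K"],c["T"]) if n=="sc" else (c["K2"],c["T2"])
    return onz(K,T,u*S,v*S,z)[:2].round(3)
print("hob sc",[o("sc",*p,.05) for p in((397,232),(556,335),(435,455),(272,315))])
print("tray sc",[o("sc",*p,.045) for p in((560,346),(612,380),(491,512),(437,459))])
print("tray side",[o("si",*p,.045) for p in((303,227),(435,210),(447,234),(309,255))])
print("burner top",o("sc",415,320,.074),o("si",401,288,.074))
for nm,sc,si,z in(("tin",(573,517),(407,165),.1),("pot",(645,352),(270,228),.06),("jar",(323,417),(508,247),.09),("pepper",(404,167),(277,450),.066),("mug",(213,212),(523,445),.09),("oil",(255,308),(537,252),.19)):
    print(nm,o("sc",*sc,z),o("si",*si,z))
# crops upscaled
im=cv2.imread("pics/scene0.png"); 
A=cv2.resize(im[290:370,410:490],(400,400),interpolation=2); B=cv2.resize(im[100:160,180:240],(400,400),interpolation=2)
im=cv2.imread("pics/side0.png")
C=cv2.resize(im[110:160,210:260],(400,400),interpolation=2)[:200*2]; D=cv2.resize(im[320:380,250:310],(400,400),interpolation=2)
cv2.imwrite("pics/crops.png",cv2.resize(np.vstack([np.hstack([A,B]),np.hstack([C,D])]),(600,600)))
E
```

```text
scene chip [0.523 0.144 0.06 ] [0.045 0.028] 82
scene chip [ 0.643 -0.001  0.06 ] [0.046 0.022] 34
scene chip [0.467 0.048 0.06 ] [0.045 0.027] 67
scene chip [ 0.555 -0.102  0.06 ] [0.024 0.045] 25
side chip [0.835 1.343 0.06 ] [0.246 0.057] 77
hob sc [array([ 0.426, -0.156]), array([0.406, 0.177]), array([0.691, 0.202]), array([ 0.7  , -0.146])]
tray sc [array([0.415, 0.193]), array([0.409, 0.285]), array([0.695, 0.307]), array([0.691, 0.206])]
tray side [array([0.405, 0.287]), array([0.688, 0.279]), array([0.691, 0.192]), array([0.406, 0.192])]
burner top [0.559 0.026] [0.557 0.02 ]
tin [0.654 0.393] [0.65  0.382]
pot [0.342 0.292] [0.337 0.28 ]
jar [0.778 0.077] [0.777 0.069]
pepper [ 0.306 -0.265] [ 0.301 -0.28 ]
mug [ 0.652 -0.367] [ 0.651 -0.371]
oil [ 0.775 -0.06 ] [ 0.772 -0.072]
```

View pics/crops.png

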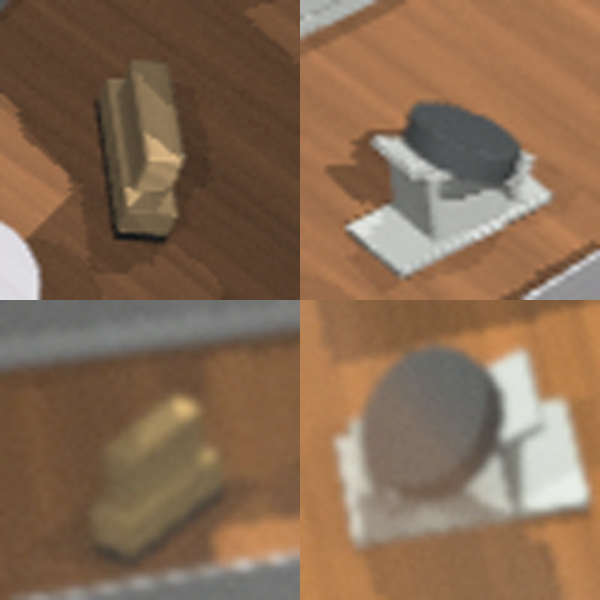

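The crops show the scraper (A/C) with its long axis near the table's x/y diagonal, and the cap leaning on the rest (B/D), tilted toward the robot.

```bash
cat >> h.py <<'E'
from scipy.spatial.transform import Rotation as R
def down(yaw): # tool x at world angle yaw, z down
    c,s=np.cos(yaw),np.sin(yaw); return R.from_matrix(np.array([[c,s,0],[s,-c,0],[0,0,-1]]))
def go(p,rot,cur=None):
    """shift mm in current tool axes, then rotvec about the tool axes"""
    s=arm.sense() if cur is None else cur
    r0=R.from_quat(s["eef_rot"]); d=r0.inv().apply(np.array(p)-s["tool_pos"])*1e3
    return d.round(1),(r0.inv()*rot).as_rotvec().round(4)
def tri(c,pa,pb):
    o1,d1=ray(*c[0],*pa);o2,d2=ray(*c[1],*pb)
    A=np.array([d1,-d2]).T; t=np.linalg.lstsq(A,o2-o1,rcond=None)[0]
    a,b=o1+t[0]*d1,o2+t[1]*d2
    return ((a+b)/2).round(4),np.linalg.norm(a-b).round(4)
E
python3 - <<'E'
from h import *
c=np.load("c0.npz"); S=(c["K"],c["T"]); W=(c["K2"],c["T2"])
A=lambda u,v:(410+u/3.75,290+v/3.75); B=lambda u,v:(180+u/5,100+v/5); C=lambda u,v:(210+u/6,110+(v-300)/6); D=lambda u,v:(250+u/5,320+(v-300)/5)
for p in((133,62),(168,62),(183,155),(148,168)): print("rib top sc",onz(*S,*A(*p),.062).round(3))
for p in((115,237),(168,238),(98,100)): print("foot bottom sc",onz(*S,*A(*p),.0).round(3))
for p in((108,455),(180,395),(200,405),): print("rib top si",onz(*W,*C(*p),.062).round(3))
for p in((95,542),(130,558),(220,490)): print("foot bot si",onz(*W,*C(*p),.0).round(3))
print("cap", tri((S,W),B(462,140),D(430,420)))
print("rest base sc",[onz(*S,*B(*p),.006).round(3)[:2] for p in((347,230),(404,272),(550,196))])
print("rest base si",[onz(*W,*D(*p),.006).round(3)[:2] for p in((360,545),(588,508),(565,402),(338,440))])
r=R.from_quat(arm.sense()["eef_rot"]); print(r.as_matrix().round(2)); print((r.inv().as_matrix()@ (c["T3"][:3,:3].T)).round(2), r.inv().apply(ray(c["K3"],c["T3"],280,210)[0]-arm.sense()["tool_pos"]))
E
```

```text
rib top sc [0.478 0.372 0.062]
rib top sc [0.465 0.384 0.062]
rib top sc [0.505 0.42  0.062]
rib top sc [0.524 0.413 0.062]
foot bottom sc [0.529 0.414 0.   ]
foot bottom sc [0.509 0.432 0.   ]
foot bottom sc [ 0.468  0.359 -0.   ]
rib top si [0.466 0.371 0.062]
rib top si [0.511 0.417 0.062]
rib top si [0.52  0.405 0.062]
foot bot si [0.455 0.383 0.   ]
foot bot si [0.471 0.364 0.   ]
foot bot si [ 0.528  0.414 -0.   ]
cap (array([ 0.4742, -0.3189,  0.0542]), np.float64(0.2696))
rest base sc [array([ 0.404, -0.289]), array([ 0.404, -0.244]), array([ 0.304, -0.237])]
rest base si [array([ 0.543, -0.431]), array([ 0.64 , -0.436]), array([ 0.648, -0.385]), array([ 0.547, -0.381])]
[[-0.94  0.33 -0.  ]
 [ 0.33  0.94 -0.  ]
 [ 0.   -0.   -1.  ]]
[[ 0.    0.96  0.27]
 [ 1.   -0.   -0.  ]
 [-0.    0.27 -0.96]] [ 0.06648036  0.00149256 -0.14509282]
```

carry_out(
  commands=[
    {"x":-33.4,"y":-1.2},
    {"x":-33.4,"y":-1.2},
    {"x":-33.4,"y":-1.2},
    {"x":-33.4,"y":-1.2},
    {"x":-33.4,"y":-1.2},
    {"x":-33.4,"y":-1.2},
    {"x":-33.4,"y":-1.2},
    {"x":-33.4,"y":-1.2},
    {"x":-33.4,"y":-1.2},
    {"x":-33.4,"y":-1.2},
  ],
)

```text
invalid input
```

carry_out(
  commands=[
    {"az":-0.11},
    {"az":-0.11},
    {"az":-0.11},
    {"az":-0.11},
    {"az":-0.11},
    {"az":-0.11},
    {"az":-0.11},
    {"az":-0.11},
    {"az":-0.11},
    {"az":-0.11},
  ],
)

```text
invalid input
```

```bash
python3 - <<'E'
from h import *
a,K,T=shot("wrist","w1"); np.savez("w1.npz",K=K,T=T); print(arm.sense()["tool_pos"])
# hob/cap remeasure with corrected crop offsets
c=np.load("c0.npz"); S=(c["K"],c["T"]); W=(c["K2"],c["T2"])
B=lambda u,v:(180+(u-300)/5,100+v/5); D=lambda u,v:(250+(u-300)/5,320+(v-300)/5)
print("cap", tri((S,W),B(465,135),D(430,420)))
print("rest base sc",[onz(*S,*B(*p),.006).round(3)[:2] for p in((347,230),(404,272),(550,196))])
print("rest base si",[onz(*W,*D(*p),.006).round(3)[:2] for p in((360,545),(588,508),(565,402),(338,440))])
print(proj(K,T,(.493,.397,.062)))
E
```

```text
[0.181642   0.51893643 0.2309728 ]
cap (array([ 0.457 , -0.3756,  0.0462]), np.float64(0.0038))
rest base sc [array([ 0.522, -0.395]), array([ 0.52 , -0.349]), array([ 0.424, -0.345])]
rest base si [array([ 0.422, -0.403]), array([ 0.519, -0.408]), array([ 0.522, -0.356]), array([ 0.423, -0.352])]
[262.74646446 488.3945354 ]
```

View pics/w1.png

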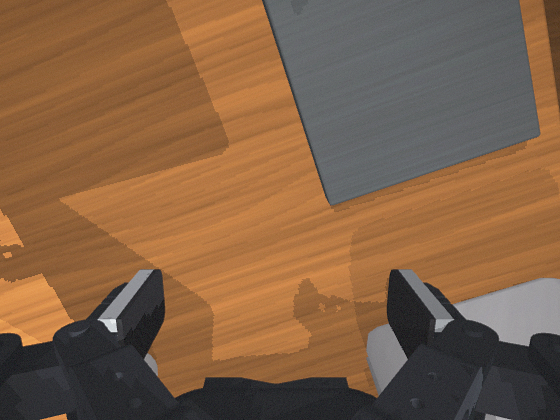

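The wrist picture shows only the empty table, because the moves were refused. I'll send every field in each row.

carry_out(
  commands=[
    {"x":-33.4,"y":-1.2,"z":0,"ax":0,"ay":0,"az":0,"jaw":1},
    {"x":-33.4,"y":-1.2,"z":0,"ax":0,"ay":0,"az":0,"jaw":1},
    {"x":-33.4,"y":-1.2,"z":0,"ax":0,"ay":0,"az":0,"jaw":1},
    {"x":-33.4,"y":-1.2,"z":0,"ax":0,"ay":0,"az":0,"jaw":1},
    {"x":-33.4,"y":-1.2,"z":0,"ax":0,"ay":0,"az":0,"jaw":1},
    {"x":-33.4,"y":-1.2,"z":0,"ax":0,"ay":0,"az":0,"jaw":1},
    {"x":-33.4,"y":-1.2,"z":0,"ax":0,"ay":0,"az":0,"jaw":1},
    {"x":-33.4,"y":-1.2,"z":0,"ax":0,"ay":0,"az":0,"jaw":1},
    {"x":-33.4,"y":-1.2,"z":0,"ax":0,"ay":0,"az":0,"jaw":1},
    {"x":-33.4,"y":-1.2,"z":0,"ax":0,"ay":0,"az":0,"jaw":1},
  ],
)

```text
time: 1.03
tool_pos: [0.4944, 0.3965, 0.2312]
eef_rot: [0.168, 0.986, -0.0, -0.0]
contact_force: [-0.6, 0.9, 1.0]
gripper_width: 0.997
grasp_force: 0.0
```

carry_out(
  commands=[
    {"x":0,"y":0,"z":0,"ax":0,"ay":0,"az":-0.11,"jaw":1},
    {"x":0,"y":0,"z":0,"ax":0,"ay":0,"az":-0.11,"jaw":1},
    {"x":0,"y":0,"z":0,"ax":0,"ay":0,"az":-0.11,"jaw":1},
    {"x":0,"y":0,"z":0,"ax":0,"ay":0,"az":-0.11,"jaw":1},
    {"x":0,"y":0,"z":0,"ax":0,"ay":0,"az":-0.11,"jaw":1},
    {"x":0,"y":0,"z":0,"ax":0,"ay":0,"az":-0.11,"jaw":1},
    {"x":0,"y":0,"z":0,"ax":0,"ay":0,"az":-0.11,"jaw":1},
    {"x":0,"y":0,"z":0,"ax":0,"ay":0,"az":-0.11,"jaw":1},
    {"x":0,"y":0,"z":0,"ax":0,"ay":0,"az":-0.11,"jaw":1},
    {"x":0,"y":0,"z":0,"ax":0,"ay":0,"az":-0.11,"jaw":1},
  ],
)

```text
time: 1.87
tool_pos: [0.4929, 0.3973, 0.231]
eef_rot: [-0.375, 0.927, -0.0, -0.0]
contact_force: [0.0, -1.0, -0.4]
gripper_width: 1.002
grasp_force: 0.0
```

```bash
python3 - <<'E'
from h import *
a,K,T=shot("wrist","w2"); np.savez("w2.npz",K=K,T=T); s=arm.sense();print(s["time"],s["tool_pos"],R.from_quat(s["eef_rot"]).as_matrix().round(3))
print(proj(K,T,(.493,.397,.062)))
E
```

```text
1.9167 [0.49290786 0.39733012 0.23105443] [[-0.713 -0.701 -0.   ]
 [-0.701  0.713 -0.   ]
 [ 0.     0.    -1.   ]]
[275.02782406 187.6722447 ]
```

View pics/w2.png

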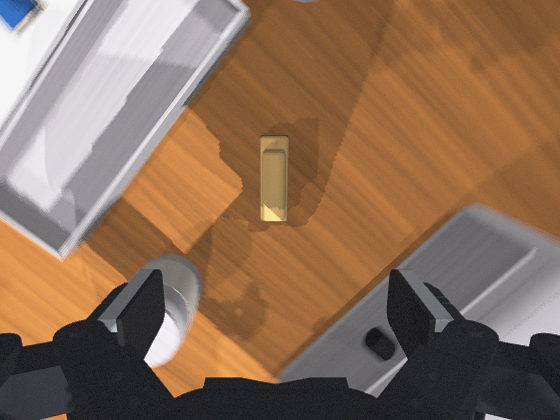

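The wrist picture shows the scraper rib upright in the image at (275,186), against a predicted (275,187.7). So its centre is (0.493, 0.397), and the tool yaw and position are right. I'll descend and grip.

carry_out(
  commands=[
    {"x":0,"y":0,"z":33,"ax":0,"ay":0,"az":0,"jaw":1},
    {"x":0,"y":0,"z":33,"ax":0,"ay":0,"az":0,"jaw":1},
    {"x":0,"y":0,"z":33,"ax":0,"ay":0,"az":0,"jaw":1},
    {"x":0,"y":0,"z":33,"ax":0,"ay":0,"az":0,"jaw":1},
    {"x":0,"y":0,"z":33,"ax":0,"ay":0,"az":0,"jaw":1},
    {"x":0,"y":0,"z":32,"ax":0,"ay":0,"az":0,"jaw":1},
    {"x":0,"y":0,"z":0,"ax":0,"ay":0,"az":0,"jaw":1},
    {"x":0,"y":0,"z":0,"ax":0,"ay":0,"az":0,"jaw":-1},
    {"x":0,"y":0,"z":0,"ax":0,"ay":0,"az":0,"jaw":-1},
    {"x":0,"y":0,"z":0,"ax":0,"ay":0,"az":0,"jaw":-1},
  ],
)

```text
time: 2.75
tool_pos: [0.4941, 0.3982, 0.0368]
eef_rot: [-0.372, 0.928, 0.0, 0.002]
contact_force: [-0.2, -0.1, 0.1]
gripper_width: 0.607
grasp_force: 0.0
```

carry_out(
  commands=[
    {"x":0,"y":0,"z":0,"ax":0,"ay":0,"az":0,"jaw":-1},
    {"x":0,"y":0,"z":0,"ax":0,"ay":0,"az":0,"jaw":-1},
    {"x":0,"y":0,"z":0,"ax":0,"ay":0,"az":0,"jaw":-1},
    {"x":0,"y":0,"z":0,"ax":0,"ay":0,"az":0,"jaw":-1},
    {"x":0,"y":0,"z":0,"ax":0,"ay":0,"az":0,"jaw":-1},
    {"x":0,"y":0,"z":0,"ax":0,"ay":0,"az":0,"jaw":-1},
  ],
)

```text
time: 3.25
tool_pos: [0.4935, 0.3977, 0.0356]
eef_rot: [-0.372, 0.928, 0.0, 0.001]
contact_force: [-0.7, -1.5, 6.5]
gripper_width: 0.219
grasp_force: 58.6
```

carry_out(
  commands=[
    {"x":0,"y":0,"z":-20,"ax":0,"ay":0,"az":0,"jaw":-1},
    {"x":0,"y":0,"z":-40,"ax":0,"ay":0,"az":0,"jaw":-1},
    {"x":0,"y":0,"z":-40,"ax":0,"ay":0,"az":0,"jaw":-1},
    {"x":0,"y":0,"z":-40,"ax":0,"ay":0,"az":0,"jaw":-1},
    {"x":0,"y":0,"z":-40,"ax":0,"ay":0,"az":0,"jaw":-1},
    {"x":0,"y":0,"z":-40,"ax":0,"ay":0,"az":0,"jaw":-1},
    {"x":0,"y":0,"z":-40,"ax":0,"ay":0,"az":0,"jaw":-1},
    {"x":0,"y":0,"z":-30,"ax":0,"ay":0,"az":0,"jaw":-1},
    {"x":0,"y":0,"z":0,"ax":0,"ay":0,"az":0,"jaw":-1},
  ],
)

```text
time: 4.0
tool_pos: [0.4942, 0.3983, 0.3319]
eef_rot: [-0.372, 0.928, 0.001, 0.005]
contact_force: [0.7, 0.5, -1.8]
gripper_width: 0.223
grasp_force: 59.6
```

carry_out(
  commands=[
    {"x":0,"y":0,"z":0,"ax":0,"ay":0,"az":0.106,"jaw":-1},
    {"x":0,"y":0,"z":0,"ax":0,"ay":0,"az":0.106,"jaw":-1},
    {"x":0,"y":0,"z":0,"ax":0,"ay":0,"az":0.106,"jaw":-1},
    {"x":0,"y":0,"z":0,"ax":0,"ay":0,"az":0.106,"jaw":-1},
    {"x":0,"y":0,"z":0,"ax":0,"ay":0,"az":0.106,"jaw":-1},
    {"x":0,"y":0,"z":0,"ax":0,"ay":0,"az":0.106,"jaw":-1},
    {"x":0,"y":0,"z":0,"ax":0,"ay":0,"az":0.106,"jaw":-1},
  ],
)

```text
time: 4.58
tool_pos: [0.4927, 0.3972, 0.3234]
eef_rot: [-0.008, 1.0, -0.0, -0.001]
contact_force: [-0.7, -0.5, -2.4]
gripper_width: 0.222
grasp_force: 59.4
```

carry_out(
  commands=[
    {"x":8.6,"y":-36.5,"z":0,"ax":0,"ay":0,"az":0,"jaw":-1},
    {"x":8.6,"y":-36.5,"z":0,"ax":0,"ay":0,"az":0,"jaw":-1},
    {"x":8.6,"y":-36.5,"z":0,"ax":0,"ay":0,"az":0,"jaw":-1},
    {"x":8.6,"y":-36.5,"z":0,"ax":0,"ay":0,"az":0,"jaw":-1},
    {"x":8.6,"y":-36.5,"z":0,"ax":0,"ay":0,"az":0,"jaw":-1},
    {"x":8.6,"y":-36.5,"z":0,"ax":0,"ay":0,"az":0,"jaw":-1},
    {"x":8.6,"y":-36.5,"z":0,"ax":0,"ay":0,"az":0,"jaw":-1},
    {"x":8.6,"y":-36.5,"z":0,"ax":0,"ay":0,"az":0,"jaw":-1},
    {"x":8.6,"y":-36.5,"z":0,"ax":0,"ay":0,"az":0,"jaw":-1},
    {"x":8.6,"y":-36.5,"z":0,"ax":0,"ay":0,"az":0,"jaw":-1},
  ],
)

```text
time: 5.42
tool_pos: [0.4135, 0.0292, 0.3238]
eef_rot: [-0.011, 1.0, -0.0, -0.0]
contact_force: [0.9, -1.6, -1.4]
gripper_width: 0.217
grasp_force: 59.6
```

```bash
python3 - <<'E'
from h import *
a,K,T=shot("wrist","w3"); np.savez("w3.npz",K=K,T=T); s=arm.sense();print(s["time"],s["tool_pos"],s["gripper_width"],s["contact_force"],R.from_quat(s["eef_rot"]).as_matrix().round(3))
hsv=cv2.cvtColor(a,cv2.COLOR_BGR2HSV)
m=cv2.inRange(hsv,(100,150,60),(125,255,255))
for q in cv2.findContours(m,0,1)[0]:
    if not 100<cv2.contourArea(q)<3000: continue
    P=np.array([onz(K,T,u,v,.06)[:2] for u,v in q[:,0]],np.float32)
    r=cv2.minAreaRect(P); print("chip",np.round(r[0],4),np.round(r[1],3),round(r[2]))
E
```

```text
5.4667 [0.41264596 0.02444679 0.32380957] 0.22666702222974405 [ 2.68137665 -1.67731251 -0.85061261] [[-1.    -0.019 -0.001]
 [-0.019  1.    -0.003]
 [ 0.001 -0.003 -1.   ]]
chip [ 0.5561 -0.1091] [0.022 0.041] 24
chip [0.5237 0.1387] [0.036 0.031] 81
```

View pics/w3.png

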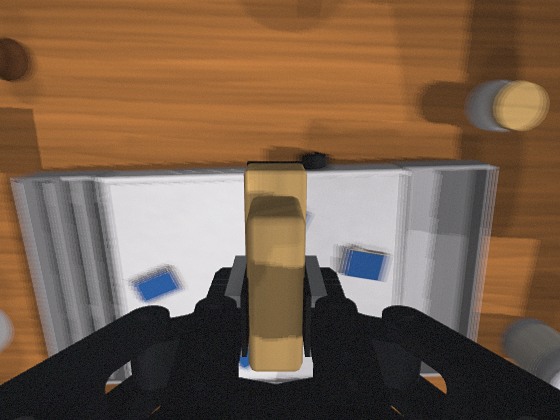

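The wrist picture was blurred by motion. It shows the image's up direction toward the robot, the scraper held at (275,270), and chips at (157,283) and (363,263). I'll move out to x≈0.70 and look again when still.

carry_out(
  commands=[
    {"x":-36,"y":0,"z":0,"ax":0,"ay":0,"az":0,"jaw":-1},
    {"x":-36,"y":0,"z":0,"ax":0,"ay":0,"az":0,"jaw":-1},
    {"x":-36,"y":0,"z":0,"ax":0,"ay":0,"az":0,"jaw":-1},
    {"x":-36,"y":0,"z":0,"ax":0,"ay":0,"az":0,"jaw":-1},
    {"x":-36,"y":0,"z":0,"ax":0,"ay":0,"az":0,"jaw":-1},
    {"x":-36,"y":0,"z":0,"ax":0,"ay":0,"az":0,"jaw":-1},
    {"x":-36,"y":0,"z":0,"ax":0,"ay":0,"az":0,"jaw":-1},
    {"x":-36,"y":0,"z":0,"ax":0,"ay":0,"az":0,"jaw":-1},
    {"x":0,"y":0,"z":0,"ax":0,"ay":0,"az":0,"jaw":-1},
    {"x":0,"y":0,"z":0,"ax":0,"ay":0,"az":0,"jaw":-1},
  ],
)

```text
time: 6.3
tool_pos: [0.7032, 0.0368, 0.3214]
eef_rot: [-0.011, 1.0, 0.0, -0.002]
contact_force: [-0.2, -0.5, -1.8]
gripper_width: 0.221
grasp_force: 59.9
```

```bash
python3 - <<'E'
from h import *
a,K,T=shot("wrist","w4"); np.savez("w4.npz",K=K,T=T); s=arm.sense();print(s["time"],s["tool_pos"],s["contact_force"],R.from_quat(s["eef_rot"]).as_matrix().round(3))
hsv=cv2.cvtColor(a,cv2.COLOR_BGR2HSV)
m=cv2.inRange(hsv,(100,150,60),(125,255,255))
for q in cv2.findContours(m,0,1)[0]:
    if not 100<cv2.contourArea(q)<3000: continue
    P=np.array([onz(K,T,u,v,.06)[:2] for u,v in q[:,0]],np.float32)
    r=cv2.minAreaRect(P); print("chip",np.round(r[0],4),np.round(r[1],3),round(r[2]))
E
```

```text
6.35 [0.70239275 0.03684795 0.32261382] [-0.43549967 -0.86328075 -1.62211344] [[-1.    -0.021 -0.003]
 [-0.021  1.     0.   ]
 [ 0.003  0.    -1.   ]]
chip [ 0.644  -0.0024] [0.048 0.025] 33
chip [0.5369 0.1425] [0.01  0.047] 1
chip [ 0.5559 -0.1035] [0.028 0.048] 25
```

View pics/w4.png

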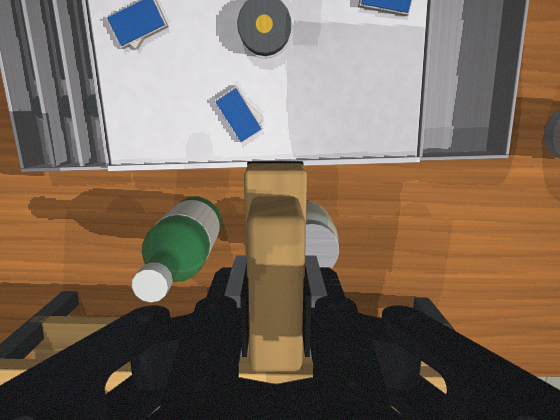

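The sharp wrist picture shows the burner top at (264,24), the hob's back corners at (107,166) and (421,160), its tray-side edge running from (428,0) to (421,160), and chips at (135,22), (238,114) and (388,3).

```bash
python3 - <<'E'
from h import *
w=np.load("w4.npz");W=(w["K"],w["T"])
f=lambda u,v,z:onz(*W,u,v,z)[:2].round(4)
print("back corners",f(107,166,.05),f(421,160,.05),f(107,166,.058),f(421,160,.058))
print("tray-side edge",f(428,0,.05),f(421,160,.05)," other side",f(88,0,.05))
print("tray corners",f(508,155,.045),f(527,0,.045))
im=cv2.imread("pics/w4.png");g=cv2.cvtColor(im,cv2.COLOR_BGR2GRAY)
for z,(u,v) in ((.074,(264,24)),): print("burner",f(u,v,z), f(239,24,z),f(291,24,z))
m=cv2.inRange(cv2.cvtColor(im,cv2.COLOR_BGR2HSV),(15,120,100),(35,255,255))[:60,220:310]
M=cv2.moments(m,True);print("gold dot",f(220+M["m10"]/M["m00"],M["m01"]/M["m00"],.074),M["m00"])
# held scraper foot far end
for p in((247,163),(304,163)): print(f(*p,.29))
c=np.load("c0.npz");print("scene burner",onz(c["K"],c["T"],*(np.array((415,319))*.7),.074).round(4))
E
```

```text
back corners [ 0.7024 -0.15  ] [0.6882 0.1998] [ 0.7012 -0.1465] [0.6872 0.1967]
tray-side edge [0.5285 0.187 ] [0.6882 0.1998]  other side [ 0.5359 -0.153 ]
tray corners [0.6811 0.2986] [0.5251 0.289 ]
burner [0.5588 0.0241] [5.593e-01 2.000e-04] [0.5582 0.0499]
gold dot [0.5582 0.0239] 245.0
[0.6623 0.0238]
[0.6617 0.0507]
scene burner [0.5577 0.0241 0.074 ]
```

carry_out(
  commands=[
    {"x":0,"y":0,"z":0,"ax":0,"ay":0,"az":-0.032,"jaw":-1},
    {"x":25.1,"y":8.9,"z":24.6,"ax":0,"ay":0,"az":0,"jaw":-1},
    {"x":25.1,"y":8.9,"z":24.6,"ax":0,"ay":0,"az":0,"jaw":-1},
    {"x":25.1,"y":8.9,"z":24.6,"ax":0,"ay":0,"az":0,"jaw":-1},
    {"x":25.1,"y":8.9,"z":24.6,"ax":0,"ay":0,"az":0,"jaw":-1},
    {"x":25.1,"y":8.9,"z":24.6,"ax":0,"ay":0,"az":0,"jaw":-1},
    {"x":25.1,"y":8.9,"z":24.6,"ax":0,"ay":0,"az":0,"jaw":-1},
    {"x":25.1,"y":8.9,"z":24.6,"ax":0,"ay":0,"az":0,"jaw":-1},
    {"x":0,"y":0,"z":0,"ax":0,"ay":0,"az":0,"jaw":-1},
    {"x":0,"y":0,"z":0,"ax":0,"ay":0,"az":0,"jaw":-1},
  ],
)

```text
time: 7.18
tool_pos: [0.5215, 0.0899, 0.152]
eef_rot: [-0.027, 1.0, -0.0, -0.001]
contact_force: [1.0, -0.2, -2.0]
gripper_width: 0.223
grasp_force: 59.8
```

```bash
python3 - <<'E'
from h import *
print(arm.sense()["tool_pos"],go((.522,.088,.087),down(np.radians(183))))
E
```

```text
[0.5215471  0.08985072 0.1520328 ] (array([-0.5, -1.9, 65. ]), array([-0.0001, -0.0017,  0.0017]))
```

carry_out(
  commands=[
    {"x":0,"y":-2,"z":25,"ax":0,"ay":0,"az":0,"jaw":-1},
    {"x":0,"y":0,"z":25,"ax":0,"ay":0,"az":0,"jaw":-1},
    {"x":0,"y":0,"z":15,"ax":0,"ay":0,"az":0,"jaw":-1},
    {"x":0,"y":0,"z":0,"ax":0,"ay":0,"az":0,"jaw":-1},
    {"x":0,"y":0,"z":0,"ax":0,"ay":0,"az":0,"jaw":-1},
  ],
)

```text
time: 7.6
tool_pos: [0.5247, 0.0875, 0.0882]
eef_rot: [-0.026, 1.0, 0.0, 0.001]
contact_force: [0.2, -0.1, -2.1]
gripper_width: 0.223
grasp_force: 61.1
```

carry_out(
  commands=[
    {"x":0,"y":8,"z":0,"ax":0,"ay":0,"az":0,"jaw":-1},
    {"x":0,"y":12,"z":0,"ax":0,"ay":0,"az":0,"jaw":-1},
    {"x":0,"y":12,"z":0,"ax":0,"ay":0,"az":0,"jaw":-1},
    {"x":0,"y":12,"z":0,"ax":0,"ay":0,"az":0,"jaw":-1},
    {"x":0,"y":12,"z":0,"ax":0,"ay":0,"az":0,"jaw":-1},
    {"x":0,"y":12,"z":0,"ax":0,"ay":0,"az":0,"jaw":-1},
    {"x":0,"y":12,"z":0,"ax":0,"ay":0,"az":0,"jaw":-1},
    {"x":0,"y":12,"z":0,"ax":0,"ay":0,"az":0,"jaw":-1},
    {"x":0,"y":12,"z":0,"ax":0,"ay":0,"az":0,"jaw":-1},
    {"x":0,"y":12,"z":0,"ax":0,"ay":0,"az":0,"jaw":-1},
  ],
)

```text
time: 8.43
tool_pos: [0.5177, 0.2048, 0.0871]
eef_rot: [-0.027, 1.0, 0.0, -0.0]
contact_force: [0.1, 0.0, -2.3]
gripper_width: 0.224
grasp_force: 61.1
```

```bash
cat > chips.py <<'E'
from h import *
def chips(n,save=None,z=.06):
    a,K,T=shot(n,save)
    m=cv2.inRange(cv2.cvtColor(a,cv2.COLOR_BGR2HSV),(100,150,50),(125,255,255))
    for q in cv2.findContours(m,0,1)[0]:
        A=cv2.contourArea(q)
        if A<15: continue
        M=cv2.moments(q);u,v=M["m10"]/M["m00"],M["m01"]/M["m00"];p=onz(K,T,u,v,z)[:2]
        if .38<p[0]<.74 and -.2<p[1]<.36: print(n,A,(round(u),round(v)),p.round(3), "z=.02:",onz(K,T,u,v,.02)[:2].round(3))
E
python3 - <<'E'
from chips import *
chips("scene","s5"); chips("side","d5"); s=arm.sense(); print(s["tool_pos"],s["contact_force"],go((.465,-.01,.087),down(np.radians(183))))
E
```

```text
scene 87.0 (370, 280) [0.537 0.231] z=.02: [0.51  0.216]
scene 154.0 (253, 241) [ 0.643 -0.001] z=.02: [ 0.622 -0.027]
scene 133.0 (328, 213) [0.466 0.049] z=.02: [0.437 0.026]
scene 118.0 (253, 197) [ 0.556 -0.101] z=.02: [ 0.531 -0.131]
[0.51771554 0.20523954 0.08703361] [ 0.39011416  0.00818834 -2.53545674] (array([  64.4, -212. ,   -0. ]), array([0.0002, 0.0002, 0.0023]))
```

carry_out(
  commands=[
    {"x":0,"y":0,"z":-35,"ax":0,"ay":0,"az":0,"jaw":-1},
    {"x":0,"y":-15,"z":-20,"ax":0,"ay":0,"az":0,"jaw":-1},
    {"x":12.6,"y":-34,"z":0,"ax":0,"ay":0,"az":0,"jaw":-1},
    {"x":12.6,"y":-34,"z":0,"ax":0,"ay":0,"az":0,"jaw":-1},
    {"x":12.6,"y":-34,"z":0,"ax":0,"ay":0,"az":0,"jaw":-1},
    {"x":12.6,"y":-34,"z":0,"ax":0,"ay":0,"az":0,"jaw":-1},
    {"x":12.6,"y":-34,"z":0,"ax":0,"ay":0,"az":0,"jaw":-1},
    {"x":0,"y":-34,"z":0,"ax":0,"ay":0,"az":0,"jaw":-1},
    {"x":0,"y":0,"z":0,"ax":0,"ay":0,"az":0,"jaw":-1},
    {"x":0,"y":0,"z":0,"ax":0,"ay":0,"az":0,"jaw":-1},
  ],
)

```text
time: 9.37
tool_pos: [0.4666, -0.0201, 0.1422]
eef_rot: [-0.025, 1.0, -0.0, 0.0]
contact_force: [0.7, -0.1, -1.5]
gripper_width: 0.226
grasp_force: 61.1
```

```bash
python3 - <<'E'
from chips import *
chips("scene","s6"); chips("side"); s=arm.sense(); print(s["tool_pos"],s["contact_force"],go((.466,-.018,.087),down(np.radians(183))))
E
```

```text
scene 171.0 (368, 276) [0.531 0.223] z=.02: [0.504 0.207]
scene 144.5 (253, 241) [ 0.642 -0.002] z=.02: [ 0.621 -0.027]
scene 150.0 (327, 213) [0.467 0.048] z=.02: [0.438 0.025]
scene 131.0 (253, 196) [ 0.555 -0.102] z=.02: [ 0.53  -0.132]
[ 0.46658445 -0.01830803  0.14208056] [ 0.27518497  0.35836204 -1.5031934 ] (array([ 0.6,  0.3, 55.1]), array([ 0.0002, -0.0001,  0.0005]))
```

carry_out(
  commands=[
    {"x":0,"y":0,"z":28,"ax":0,"ay":0,"az":0,"jaw":-1},
    {"x":0,"y":0,"z":27,"ax":0,"ay":0,"az":0,"jaw":-1},
    {"x":0,"y":0,"z":0,"ax":0,"ay":0,"az":0,"jaw":-1},
    {"x":0,"y":0,"z":0,"ax":0,"ay":0,"az":0,"jaw":-1},
    {"x":0,"y":10,"z":0,"ax":0,"ay":0,"az":0,"jaw":-1},
    {"x":0,"y":15,"z":0,"ax":0,"ay":0,"az":0,"jaw":-1},
    {"x":0,"y":16,"z":0,"ax":0,"ay":0,"az":0,"jaw":-1},
    {"x":0,"y":16,"z":0,"ax":0,"ay":0,"az":0,"jaw":-1},
    {"x":0,"y":16,"z":0,"ax":0,"ay":0,"az":0,"jaw":-1},
    {"x":0,"y":16,"z":0,"ax":0,"ay":0,"az":0,"jaw":-1},
  ],
)

```text
time: 10.3
tool_pos: [0.4621, 0.072, 0.0879]
eef_rot: [-0.027, 1.0, -0.0, 0.001]
contact_force: [2.9, -2.5, -1.3]
gripper_width: 0.22
grasp_force: 64.4
```

carry_out(
  commands=[
    {"x":0,"y":16,"z":0,"ax":0,"ay":0,"az":0,"jaw":-1},
    {"x":0,"y":16,"z":0,"ax":0,"ay":0,"az":0,"jaw":-1},
    {"x":0,"y":16,"z":0,"ax":0,"ay":0,"az":0,"jaw":-1},
    {"x":0,"y":16,"z":0,"ax":0,"ay":0,"az":0,"jaw":-1},
    {"x":0,"y":16,"z":0,"ax":0,"ay":0,"az":0,"jaw":-1},
    {"x":0,"y":16,"z":0,"ax":0,"ay":0,"az":0,"jaw":-1},
    {"x":0,"y":16,"z":0,"ax":0,"ay":0,"az":0,"jaw":-1},
    {"x":0,"y":16,"z":0,"ax":0,"ay":0,"az":0,"jaw":-1},
    {"x":0,"y":6,"z":0,"ax":0,"ay":0,"az":0,"jaw":-1},
    {"x":0,"y":0,"z":0,"ax":0,"ay":0,"az":0,"jaw":-1},
  ],
)

```text
time: 11.13
tool_pos: [0.4541, 0.2057, 0.0874]
eef_rot: [-0.028, 1.0, 0.0, -0.0]
contact_force: [0.4, -1.0, -1.9]
gripper_width: 0.223
grasp_force: 64.3
```

carry_out(
  commands=[
    {"x":0,"y":0,"z":-35,"ax":0,"ay":0,"az":0,"jaw":-1},
    {"x":0,"y":-15,"z":-20,"ax":0,"ay":0,"az":0,"jaw":-1},
    {"x":-30,"y":-25,"z":0,"ax":0,"ay":0,"az":0,"jaw":-1},
    {"x":-30,"y":-25,"z":0,"ax":0,"ay":0,"az":0,"jaw":-1},
    {"x":-30,"y":-25,"z":0,"ax":0,"ay":0,"az":0,"jaw":-1},
    {"x":-30,"y":-25,"z":0,"ax":0,"ay":0,"az":0,"jaw":-1},
    {"x":-30,"y":-25,"z":0,"ax":0,"ay":0,"az":0,"jaw":-1},
    {"x":-30,"y":-25,"z":0,"ax":0,"ay":0,"az":0,"jaw":-1},
    {"x":0,"y":0,"z":0,"ax":0,"ay":0,"az":0,"jaw":-1},
  ],
)

```text
time: 11.88
tool_pos: [0.647, 0.0441, 0.142]
eef_rot: [-0.025, 1.0, -0.001, 0.001]
contact_force: [0.5, -0.3, -1.5]
gripper_width: 0.223
grasp_force: 64.6
```

```bash
python3 - <<'E'
from chips import *
chips("scene","s7"); chips("side"); s=arm.sense(); print(s["time"],s["tool_pos"],s["contact_force"],go((.642,-.062,.142),down(np.radians(183))))
E
```

```text
scene 170.0 (368, 276) [0.531 0.223] z=.02: [0.504 0.207]
scene 150.5 (388, 258) [0.467 0.221] z=.02: [0.437 0.206]
11.9833 [0.64310325 0.04756102 0.14141948] [ 0.07600602  0.2352548  -1.92961557] (array([   6.7, -109.4,   -0.6]), array([ 0.0001, -0.0015, -0.0011]))
```

carry_out(
  commands=[
    {"x":3,"y":-36.5,"z":0,"ax":0,"ay":0,"az":0,"jaw":-1},
    {"x":3,"y":-36.5,"z":0,"ax":0,"ay":0,"az":0,"jaw":-1},
    {"x":3,"y":-36.5,"z":0,"ax":0,"ay":0,"az":0,"jaw":-1},
    {"x":0,"y":0,"z":0,"ax":0,"ay":0,"az":0,"jaw":-1},
    {"x":0,"y":0,"z":28,"ax":0,"ay":0,"az":0,"jaw":-1},
    {"x":0,"y":0,"z":26,"ax":0,"ay":0,"az":0,"jaw":-1},
    {"x":0,"y":0,"z":0,"ax":0,"ay":0,"az":0,"jaw":-1},
    {"x":0,"y":0,"z":0,"ax":0,"ay":0,"az":0,"jaw":-1},
    {"x":0,"y":10,"z":0,"ax":0,"ay":0,"az":0,"jaw":-1},
    {"x":0,"y":16,"z":0,"ax":0,"ay":0,"az":0,"jaw":-1},
  ],
)

```text
time: 12.82
tool_pos: [0.6389, -0.0347, 0.0894]
eef_rot: [-0.026, 1.0, -0.0, 0.001]
contact_force: [0.5, -0.1, -1.4]
gripper_width: 0.223
grasp_force: 64.8
```

carry_out(
  commands=[
    {"x":0,"y":16,"z":0,"ax":0,"ay":0,"az":0,"jaw":-1},
    {"x":0,"y":16,"z":0,"ax":0,"ay":0,"az":0,"jaw":-1},
    {"x":0,"y":16,"z":0,"ax":0,"ay":0,"az":0,"jaw":-1},
    {"x":0,"y":16,"z":0,"ax":0,"ay":0,"az":0,"jaw":-1},
    {"x":0,"y":16,"z":0,"ax":0,"ay":0,"az":0,"jaw":-1},
    {"x":0,"y":16,"z":0,"ax":0,"ay":0,"az":0,"jaw":-1},
    {"x":0,"y":16,"z":0,"ax":0,"ay":0,"az":0,"jaw":-1},
    {"x":0,"y":16,"z":0,"ax":0,"ay":0,"az":0,"jaw":-1},
    {"x":0,"y":16,"z":0,"ax":0,"ay":0,"az":0,"jaw":-1},
    {"x":0,"y":16,"z":0,"ax":0,"ay":0,"az":0,"jaw":-1},
  ],
)

```text
time: 13.65
tool_pos: [0.6297, 0.1273, 0.0885]
eef_rot: [-0.027, 1.0, 0.0, 0.0]
contact_force: [0.5, 0.2, -2.0]
gripper_width: 0.223
grasp_force: 64.9
```

carry_out(
  commands=[
    {"x":0,"y":16,"z":0,"ax":0,"ay":0,"az":0,"jaw":-1},
    {"x":0,"y":16,"z":0,"ax":0,"ay":0,"az":0,"jaw":-1},
    {"x":0,"y":16,"z":0,"ax":0,"ay":0,"az":0,"jaw":-1},
    {"x":0,"y":16,"z":0,"ax":0,"ay":0,"az":0,"jaw":-1},
    {"x":0,"y":14,"z":0,"ax":0,"ay":0,"az":0,"jaw":-1},
    {"x":0,"y":0,"z":0,"ax":0,"ay":0,"az":0,"jaw":-1},
    {"x":0,"y":0,"z":-35,"ax":0,"ay":0,"az":0,"jaw":-1},
    {"x":0,"y":-15,"z":-20,"ax":0,"ay":0,"az":0,"jaw":-1},
    {"x":20,"y":-30,"z":0,"ax":0,"ay":0,"az":0,"jaw":-1},
    {"x":0,"y":0,"z":0,"ax":0,"ay":0,"az":0,"jaw":-1},
  ],
)

```text
time: 14.48
tool_pos: [0.6069, 0.1533, 0.1439]
eef_rot: [-0.026, 1.0, -0.001, -0.0]
contact_force: [-1.3, -0.4, -2.9]
gripper_width: 0.22
grasp_force: 64.8
```

```bash
python3 - <<'E'
from chips import *
chips("scene","s8"); s=arm.sense(); print(s["time"],s["tool_pos"],s["q"].round(2),go((.490,-.102,.142),down(np.radians(93))))
E
```

```text
scene 172.0 (368, 276) [0.531 0.223] z=.02: [0.504 0.207]
scene 147.5 (388, 258) [0.467 0.221] z=.02: [0.438 0.206]
scene 112.0 (254, 196) [ 0.554 -0.1  ] z=.02: [ 0.528 -0.13 ]
14.5333 [0.60768792 0.15475915 0.14355769] [ 0.18  0.58  1.52 -0.    1.04 -1.45] (array([ 130.6, -250.4,    1.7]), array([-8.0000e-04,  0.0000e+00,  1.5695e+00]))
```

carry_out(
  commands=[
    {"x":15.7,"y":-31.3,"z":0,"ax":0,"ay":0,"az":0,"jaw":-1},
    {"x":15.7,"y":-31.3,"z":0,"ax":0,"ay":0,"az":0,"jaw":-1},
    {"x":15.7,"y":-31.3,"z":0,"ax":0,"ay":0,"az":0,"jaw":-1},
    {"x":15.7,"y":-31.3,"z":0,"ax":0,"ay":0,"az":0,"jaw":-1},
    {"x":15.7,"y":-31.3,"z":0,"ax":0,"ay":0,"az":0,"jaw":-1},
    {"x":15.7,"y":-31.3,"z":0,"ax":0,"ay":0,"az":0,"jaw":-1},
    {"x":15.7,"y":-31.3,"z":0,"ax":0,"ay":0,"az":0,"jaw":-1},
    {"x":15.7,"y":-31.3,"z":0,"ax":0,"ay":0,"az":0,"jaw":-1},
  ],
)

```text
time: 15.2
tool_pos: [0.4959, -0.1012, 0.1431]
eef_rot: [-0.027, 1.0, -0.0, 0.0]
contact_force: [0.8, -0.3, -3.0]
gripper_width: 0.224
grasp_force: 64.9
```

carry_out(
  commands=[
    {"x":0,"y":0,"z":0,"ax":0,"ay":0,"az":0.12,"jaw":-1},
    {"x":0,"y":0,"z":0,"ax":0,"ay":0,"az":0.12,"jaw":-1},
    {"x":0,"y":0,"z":0,"ax":0,"ay":0,"az":0.12,"jaw":-1},
    {"x":0,"y":0,"z":0,"ax":0,"ay":0,"az":0.12,"jaw":-1},
    {"x":0,"y":0,"z":0,"ax":0,"ay":0,"az":0.12,"jaw":-1},
    {"x":0,"y":0,"z":0,"ax":0,"ay":0,"az":0.12,"jaw":-1},
    {"x":0,"y":0,"z":0,"ax":0,"ay":0,"az":0.12,"jaw":-1},
    {"x":0,"y":0,"z":0,"ax":0,"ay":0,"az":0.12,"jaw":-1},
    {"x":0,"y":0,"z":0,"ax":0,"ay":0,"az":0.12,"jaw":-1},
    {"x":0,"y":0,"z":0,"ax":0,"ay":0,"az":0.12,"jaw":-1},
  ],
)

```text
time: 16.03
tool_pos: [0.4967, -0.0999, 0.143]
eef_rot: [0.545, 0.838, 0.0, -0.0]
contact_force: [0.0, -0.3, -2.4]
gripper_width: 0.222
grasp_force: 64.9
```

carry_out(
  commands=[
    {"x":0,"y":0,"z":0,"ax":0,"ay":0,"az":0.12,"jaw":-1},
    {"x":0,"y":0,"z":0,"ax":0,"ay":0,"az":0.12,"jaw":-1},
    {"x":0,"y":0,"z":0,"ax":0,"ay":0,"az":0.12,"jaw":-1},
    {"x":0,"y":0,"z":0,"ax":0,"ay":0,"az":0,"jaw":-1},
  ],
)

```text
time: 16.37
tool_pos: [0.4967, -0.0999, 0.143]
eef_rot: [0.686, 0.727, 0.0, 0.0]
contact_force: [0.4, 0.2, -2.5]
gripper_width: 0.218
grasp_force: 64.9
```

```bash
python3 - <<'E'
from chips import *
chips("scene","s9"); s=arm.sense(); print(s["time"],s["tool_pos"],s["q"].round(2),go((.495,-.102,.088),down(np.radians(93))))
E
```

```text
scene 171.5 (368, 276) [0.531 0.223] z=.02: [0.504 0.207]
scene 152.0 (388, 258) [0.467 0.221] z=.02: [0.437 0.206]
scene 126.0 (253, 196) [ 0.556 -0.102] z=.02: [ 0.53  -0.132]
16.4167 [ 0.49664535 -0.09988626  0.14299607] [-0.29  0.39  1.85  0.    0.91 -0.36] (array([-2. , -1.8, 55. ]), array([-0.0001, -0.    ,  0.0136]))
```

carry_out(
  commands=[
    {"x":-2,"y":-2,"z":28,"ax":0,"ay":0,"az":0,"jaw":-1},
    {"x":0,"y":0,"z":26,"ax":0,"ay":0,"az":0,"jaw":-1},
    {"x":0,"y":0,"z":0,"ax":0,"ay":0,"az":0,"jaw":-1},
    {"x":0,"y":0,"z":0,"ax":0,"ay":0,"az":0,"jaw":-1},
    {"x":0,"y":10,"z":0,"ax":0,"ay":0,"az":0,"jaw":-1},
    {"x":0,"y":15,"z":0,"ax":0,"ay":0,"az":0,"jaw":-1},
    {"x":0,"y":16,"z":0,"ax":0,"ay":0,"az":0,"jaw":-1},
    {"x":0,"y":16,"z":0,"ax":0,"ay":0,"az":0,"jaw":-1},
    {"x":0,"y":16,"z":0,"ax":0,"ay":0,"az":0,"jaw":-1},
    {"x":0,"y":16,"z":0,"ax":0,"ay":0,"az":0,"jaw":-1},
  ],
)

```text
time: 17.25
tool_pos: [0.5857, -0.0964, 0.0911]
eef_rot: [0.684, 0.73, 0.001, 0.001]
contact_force: [0.4, -0.3, -1.4]
gripper_width: 0.222
grasp_force: 64.9
```

carry_out(
  commands=[
    {"x":0,"y":14,"z":0,"ax":0,"ay":0,"az":0,"jaw":-1},
    {"x":0,"y":0,"z":0,"ax":0,"ay":0,"az":0,"jaw":-1},
    {"x":0,"y":0,"z":0,"ax":0,"ay":0,"az":0,"jaw":-1},
    {"x":0,"y":-10,"z":-15,"ax":0,"ay":0,"az":0,"jaw":-1},
    {"x":0,"y":0,"z":-35,"ax":0,"ay":0,"az":0,"jaw":-1},
  ],
)

```text
time: 17.67
tool_pos: [0.5835, -0.0956, 0.1362]
eef_rot: [0.684, 0.73, -0.002, -0.004]
contact_force: [0.0, -0.5, -2.7]
gripper_width: 0.224
grasp_force: 64.6
```

carry_out(
  commands=[
    {"x":0,"y":0,"z":0,"ax":0,"ay":0,"az":-0.12,"jaw":-1},
    {"x":0,"y":0,"z":0,"ax":0,"ay":0,"az":-0.12,"jaw":-1},
    {"x":0,"y":0,"z":0,"ax":0,"ay":0,"az":-0.12,"jaw":-1},
    {"x":0,"y":0,"z":0,"ax":0,"ay":0,"az":-0.12,"jaw":-1},
    {"x":0,"y":0,"z":0,"ax":0,"ay":0,"az":-0.12,"jaw":-1},
    {"x":0,"y":0,"z":0,"ax":0,"ay":0,"az":-0.12,"jaw":-1},
    {"x":0,"y":0,"z":0,"ax":0,"ay":0,"az":-0.12,"jaw":-1},
    {"x":0,"y":0,"z":0,"ax":0,"ay":0,"az":-0.12,"jaw":-1},
    {"x":0,"y":0,"z":0,"ax":0,"ay":0,"az":-0.12,"jaw":-1},
    {"x":0,"y":0,"z":0,"ax":0,"ay":0,"az":-0.12,"jaw":-1},
  ],
)

```text
time: 18.5
tool_pos: [0.5868, -0.0962, 0.1399]
eef_rot: [0.15, 0.989, -0.0, 0.0]
contact_force: [0.4, 0.2, -2.5]
gripper_width: 0.222
grasp_force: 64.9
```

carry_out(
  commands=[
    {"x":0,"y":0,"z":0,"ax":0,"ay":0,"az":-0.12,"jaw":-1},
    {"x":0,"y":0,"z":0,"ax":0,"ay":0,"az":-0.12,"jaw":-1},
    {"x":0,"y":0,"z":0,"ax":0,"ay":0,"az":-0.12,"jaw":-1},
    {"x":0,"y":0,"z":0,"ax":0,"ay":0,"az":0,"jaw":-1},
    {"x":0,"y":0,"z":0,"ax":0,"ay":0,"az":0,"jaw":-1},
  ],
)

```text
time: 18.92
tool_pos: [0.587, -0.0962, 0.1397]
eef_rot: [-0.025, 1.0, -0.0, 0.0]
contact_force: [-0.4, 0.0, -1.7]
gripper_width: 0.225
grasp_force: 64.9
```

```bash
python3 - <<'E'
from chips import *
chips("scene","s10"); chips("wrist","w10"); s=arm.sense(); print(s["time"],s["tool_pos"],go((.632,-.153,.138),down(np.radians(183))))
a=cv2.imread("pics/s10.png")[150:330,150:450]; w=cv2.imread("pics/w10.png")
cv2.imwrite("pics/v10.png",np.vstack([cv2.resize(a,(600,360),interpolation=2),cv2.resize(w,(320,240))[:, :].repeat(1,0) if 0 else np.hstack([cv2.resize(w,(320,240)),np.zeros((240,280,3),np.uint8)])]))
E
```

```text
scene 171.5 (368, 276) [0.531 0.223] z=.02: [0.504 0.207]
scene 151.0 (388, 258) [0.467 0.221] z=.02: [0.437 0.206]
scene 148.5 (226, 213) [ 0.632 -0.102] z=.02: [ 0.61  -0.132]
19.0167 [ 0.58713521 -0.09621008  0.13944104] (array([-42. , -58.9,   1.5]), array([-0.0001,  0.0002, -0.0028]))
```

View pics/v10.png

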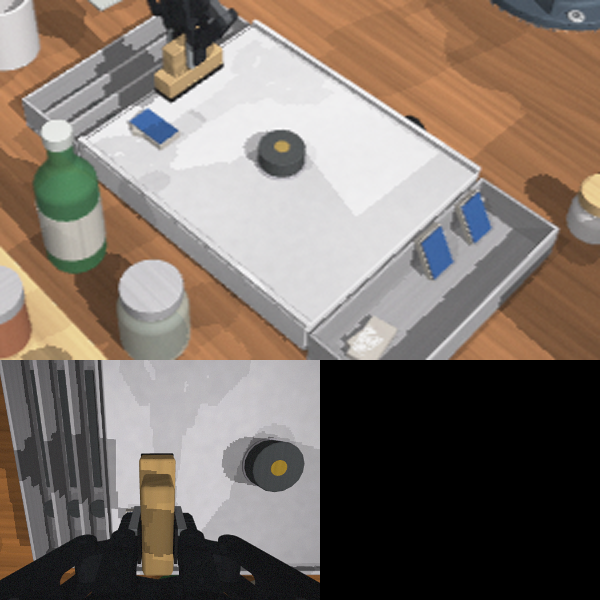

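The picture shows three flakes in the tray: two leaning blue-side out at (435,252) and (473,217), and one white side up at (370,337). Chip D is at (153,126) in the crop, in the clear lane at (0.632, -0.102). Next I'll push it.

carry_out(
  commands=[
    {"x":-22,"y":-29,"z":0,"ax":0,"ay":0,"az":0,"jaw":-1},
    {"x":-22,"y":-29,"z":0,"ax":0,"ay":0,"az":0,"jaw":-1},
    {"x":0,"y":0,"z":0,"ax":0,"ay":0,"az":0,"jaw":-1},
    {"x":0,"y":0,"z":25,"ax":0,"ay":0,"az":0,"jaw":-1},
    {"x":0,"y":0,"z":25,"ax":0,"ay":0,"az":0,"jaw":-1},
    {"x":0,"y":0,"z":0,"ax":0,"ay":0,"az":0,"jaw":-1},
    {"x":0,"y":0,"z":0,"ax":0,"ay":0,"az":0,"jaw":-1},
    {"x":0,"y":10,"z":0,"ax":0,"ay":0,"az":0,"jaw":-1},
    {"x":0,"y":16,"z":0,"ax":0,"ay":0,"az":0,"jaw":-1},
    {"x":0,"y":16,"z":0,"ax":0,"ay":0,"az":0,"jaw":-1},
  ],
)

```text
time: 19.85
tool_pos: [0.6325, -0.1084, 0.0906]
eef_rot: [-0.026, 1.0, -0.0, 0.001]
contact_force: [0.2, -0.2, -1.9]
gripper_width: 0.228
grasp_force: 64.8
```

carry_out(
  commands=[
    {"x":0,"y":16,"z":0,"ax":0,"ay":0,"az":0,"jaw":-1},
    {"x":0,"y":16,"z":0,"ax":0,"ay":0,"az":0,"jaw":-1},
    {"x":0,"y":16,"z":0,"ax":0,"ay":0,"az":0,"jaw":-1},
    {"x":0,"y":16,"z":0,"ax":0,"ay":0,"az":0,"jaw":-1},
    {"x":0,"y":16,"z":0,"ax":0,"ay":0,"az":0,"jaw":-1},
    {"x":0,"y":16,"z":0,"ax":0,"ay":0,"az":0,"jaw":-1},
    {"x":0,"y":16,"z":0,"ax":0,"ay":0,"az":0,"jaw":-1},
    {"x":0,"y":16,"z":0,"ax":0,"ay":0,"az":0,"jaw":-1},
    {"x":0,"y":16,"z":0,"ax":0,"ay":0,"az":0,"jaw":-1},
    {"x":0,"y":16,"z":0,"ax":0,"ay":0,"az":0,"jaw":-1},
  ],
)

```text
time: 20.68
tool_pos: [0.6239, 0.0516, 0.0895]
eef_rot: [-0.027, 1.0, -0.0, 0.001]
contact_force: [0.2, -0.3, -1.3]
gripper_width: 0.223
grasp_force: 64.9
```

carry_out(
  commands=[
    {"x":0,"y":16,"z":0,"ax":0,"ay":0,"az":0,"jaw":-1},
    {"x":0,"y":16,"z":0,"ax":0,"ay":0,"az":0,"jaw":-1},
    {"x":0,"y":16,"z":0,"ax":0,"ay":0,"az":0,"jaw":-1},
    {"x":0,"y":16,"z":0,"ax":0,"ay":0,"az":0,"jaw":-1},
    {"x":0,"y":16,"z":0,"ax":0,"ay":0,"az":0,"jaw":-1},
    {"x":0,"y":16,"z":0,"ax":0,"ay":0,"az":0,"jaw":-1},
    {"x":0,"y":16,"z":0,"ax":0,"ay":0,"az":0,"jaw":-1},
    {"x":0,"y":16,"z":0,"ax":0,"ay":0,"az":0,"jaw":-1},
    {"x":0,"y":0,"z":0,"ax":0,"ay":0,"az":0,"jaw":-1},
    {"x":0,"y":0,"z":0,"ax":0,"ay":0,"az":0,"jaw":-1},
  ],
)

```text
time: 21.52
tool_pos: [0.6164, 0.179, 0.089]
eef_rot: [-0.027, 1.0, -0.0, -0.0]
contact_force: [-0.1, -1.0, -3.0]
gripper_width: 0.223
grasp_force: 65.0
```

```bash
python3 - <<'E'
from chips import *
chips("scene","s11"); s=arm.sense(); print(s["time"],s["tool_pos"],s["contact_force"],go((.64,.205,.09),down(np.radians(183))))
E
```

```text
scene 217.5 (337, 304) [0.626 0.225] z=.02: [0.604 0.21 ]
scene 173.0 (368, 276) [0.531 0.223] z=.02: [0.504 0.207]
scene 150.5 (388, 258) [0.467 0.221] z=.02: [0.437 0.206]
21.5667 [0.61654575 0.1781615  0.08899511] [ 0.56573081 -0.09797338 -1.19997612] (array([-24.9,  25.5,  -1. ]), array([-0.0002, -0.0002,  0.0016]))
```

carry_out(
  commands=[
    {"x":0,"y":13,"z":0,"ax":0,"ay":0,"az":0,"jaw":-1},
    {"x":0,"y":13,"z":0,"ax":0,"ay":0,"az":0,"jaw":-1},
    {"x":0,"y":0,"z":0,"ax":0,"ay":0,"az":0,"jaw":-1},
    {"x":0,"y":0,"z":-30,"ax":0,"ay":0,"az":0,"jaw":-1},
    {"x":0,"y":0,"z":-40,"ax":0,"ay":0,"az":0,"jaw":-1},
    {"x":0,"y":0,"z":-40,"ax":0,"ay":0,"az":0,"jaw":-1},
    {"x":0,"y":-40,"z":0,"ax":0,"ay":0,"az":0,"jaw":-1},
    {"x":0,"y":-40,"z":0,"ax":0,"ay":0,"az":0,"jaw":-1},
    {"x":0,"y":0,"z":0,"ax":0,"ay":0,"az":0,"jaw":-1},
    {"x":0,"y":0,"z":0,"ax":0,"ay":0,"az":0,"jaw":-1},
  ],
)

```text
time: 22.4
tool_pos: [0.6198, 0.1219, 0.1993]
eef_rot: [-0.025, 1.0, -0.0, 0.0]
contact_force: [0.4, 0.1, -1.1]
gripper_width: 0.223
grasp_force: 65.6
```

```bash
python3 - <<'E'
from chips import *
chips("scene","s12"); chips("wrist","w12"); s=arm.sense(); print(s["time"],s["tool_pos"],s["gripper_width"],go((.493,.41,.2),down(np.radians(224.5))))
a=cv2.imread("pics/s12.png")[210:380,250:450]; cv2.imwrite("pics/v12.png",np.hstack([cv2.resize(a,(400,340),interpolation=2),cv2.resize(cv2.imread("pics/w12.png"),(400,340))]))
E
```

```text
scene 215.5 (337, 303) [0.626 0.225] z=.02: [0.604 0.209]
scene 172.0 (368, 276) [0.531 0.223] z=.02: [0.504 0.207]
scene 150.5 (388, 258) [0.467 0.221] z=.02: [0.437 0.206]
wrist 798.0 (385, 192) [0.612 0.21 ] z=.02: [0.62  0.222]
wrist 640.0 (394, 60) [0.516 0.203] z=.02: [0.511 0.215]
22.5 [0.61961433 0.12402907 0.19900005] 0.22211263468376985 (array([111.4, 292.2,  -0.9]), array([ 3.000e-04, -1.000e-04, -7.242e-01]))
```

View pics/v12.png

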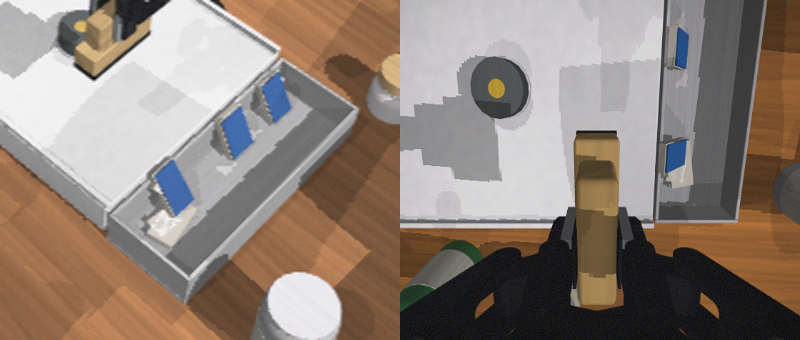

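```bash
python3 - <<'E'
from h import *
c=np.load("c0.npz");S=(c["K"],c["T"]); 
from bench import optics
w=optics.camera("wrist");W=(np.array(w["intrinsics"]),np.array(w["world_to_cam"]))
print(tri((S,W),(337,303.5),(385,192)),tri((S,W),(368,276),(394,60)))
for n,K in(("s12",S),("w12",W)):
    m=cv2.inRange(cv2.cvtColor(cv2.imread("pics/%s.png"%n),cv2.COLOR_BGR2HSV),(100,150,50),(125,255,255))
    for q in cv2.findContours(m,0,1)[0]:
        M=cv2.moments(q); 
        if M["m00"]>100: print(n,(round(M["m10"]/M["m00"],1),round(M["m01"]/M["m00"],1)),cv2.boxPoints(cv2.minAreaRect(q)).round(1).tolist()) if (M["m01"]/M["m00"]>180 and M["m10"]/M["m00"]>330 and M["m10"]/M["m00"]<390) else 0
E
```

```text
(array([0.6154, 0.2167, 0.04  ]), np.float64(0.0011)) (array([0.5128, 0.2119, 0.0317]), np.float64(0.0007))
s12 (337.0, 303.4) [[326.5, 295.6000061035156], [336.29998779296875, 290.29998779296875], [347.3999938964844, 311.0], [337.6000061035156, 316.20001220703125]]
s12 (368.4, 275.6) [[359.70001220703125, 267.1000061035156], [369.8999938964844, 263.70001220703125], [376.8999938964844, 284.70001220703125], [366.70001220703125, 288.1000061035156]]
s12 (387.9, 258.3) [[379.8999938964844, 249.6999969482422], [388.8999938964844, 246.6999969482422], [395.70001220703125, 267.1000061035156], [386.70001220703125, 270.1000061035156]]
w12 (385.3, 192.0) [[370.8999938964844, 212.89999389648438], [374.20001220703125, 170.0], [400.20001220703125, 172.0], [396.8999938964844, 214.89999389648438]]
```

D's top face centre triangulates to z=0.040, so its origin is about 0.035, under the 43 mm limit. All four flakes are in the tray. Next I'll put the scraper back where it stood.

carry_out(
  commands=[
    {"x":14,"y":34.9,"z":0,"ax":0,"ay":0,"az":0,"jaw":-1},
    {"x":14,"y":34.9,"z":0,"ax":0,"ay":0,"az":0,"jaw":-1},
    {"x":14,"y":34.9,"z":0,"ax":0,"ay":0,"az":0,"jaw":-1},
    {"x":14,"y":34.9,"z":0,"ax":0,"ay":0,"az":0,"jaw":-1},
    {"x":14,"y":34.9,"z":0,"ax":0,"ay":0,"az":0,"jaw":-1},
    {"x":14,"y":34.9,"z":0,"ax":0,"ay":0,"az":0,"jaw":-1},
    {"x":14,"y":34.9,"z":0,"ax":0,"ay":0,"az":0,"jaw":-1},
    {"x":14,"y":34.9,"z":0,"ax":0,"ay":0,"az":0,"jaw":-1},
    {"x":0,"y":0,"z":0,"ax":0,"ay":0,"az":0,"jaw":-1},
  ],
)

```text
time: 23.3
tool_pos: [0.4892, 0.4029, 0.1989]
eef_rot: [-0.029, 1.0, 0.001, -0.0]
contact_force: [0.2, 0.0, -2.0]
gripper_width: 0.223
grasp_force: 65.6
```

carry_out(
  commands=[
    {"x":0,"y":0,"z":0,"ax":0,"ay":0,"az":-0.1035,"jaw":-1},
    {"x":0,"y":0,"z":0,"ax":0,"ay":0,"az":-0.1035,"jaw":-1},
    {"x":0,"y":0,"z":0,"ax":0,"ay":0,"az":-0.1035,"jaw":-1},
    {"x":0,"y":0,"z":0,"ax":0,"ay":0,"az":-0.1035,"jaw":-1},
    {"x":0,"y":0,"z":0,"ax":0,"ay":0,"az":-0.1035,"jaw":-1},
    {"x":0,"y":0,"z":0,"ax":0,"ay":0,"az":-0.1035,"jaw":-1},
    {"x":0,"y":0,"z":0,"ax":0,"ay":0,"az":-0.1035,"jaw":-1},
    {"x":0,"y":0,"z":0,"ax":0,"ay":0,"az":0,"jaw":-1},
    {"x":0,"y":0,"z":0,"ax":0,"ay":0,"az":0,"jaw":-1},
  ],
)

```text
time: 24.05
tool_pos: [0.4925, 0.3973, 0.1989]
eef_rot: [-0.378, 0.926, 0.0, -0.0]
contact_force: [-0.3, -0.1, -1.7]
gripper_width: 0.223
grasp_force: 65.6
```

```bash
python3 - <<'E'
from h import *
s=arm.sense(); print(s["time"],s["tool_pos"],go((.493,.397,.037),down(np.radians(224.5))))
E
```

```text
24.05 [0.49248626 0.39734535 0.19888826] (array([ -0.2,  -0.6, 161.9]), array([ 0.0001, -0.0003, -0.0012]))
```

carry_out(
  commands=[
    {"x":0,"y":0,"z":35,"ax":0,"ay":0,"az":0,"jaw":-1},
    {"x":0,"y":0,"z":35,"ax":0,"ay":0,"az":0,"jaw":-1},
    {"x":0,"y":0,"z":35,"ax":0,"ay":0,"az":0,"jaw":-1},
    {"x":0,"y":0,"z":30,"ax":0,"ay":0,"az":0,"jaw":-1},
    {"x":0,"y":0,"z":15,"ax":0,"ay":0,"az":0,"jaw":-1},
    {"x":0,"y":0,"z":8,"ax":0,"ay":0,"az":0,"jaw":-1},
    {"x":0,"y":0,"z":4,"ax":0,"ay":0,"az":0,"jaw":-1},
    {"x":0,"y":0,"z":0,"ax":0,"ay":0,"az":0,"jaw":-1},
    {"x":0,"y":0,"z":0,"ax":0,"ay":0,"az":0,"jaw":-1},
  ],
)

```text
time: 24.8
tool_pos: [0.4935, 0.3972, 0.0383]
eef_rot: [-0.379, 0.925, 0.0, 0.001]
contact_force: [-1.0, -0.3, -1.9]
gripper_width: 0.22
grasp_force: 65.5
```

carry_out(
  commands=[
    {"x":0,"y":0,"z":1.5,"ax":0,"ay":0,"az":0,"jaw":-1},
    {"x":0,"y":0,"z":0,"ax":0,"ay":0,"az":0,"jaw":-1},
    {"x":0,"y":0,"z":0,"ax":0,"ay":0,"az":0,"jaw":1},
    {"x":0,"y":0,"z":0,"ax":0,"ay":0,"az":0,"jaw":1},
    {"x":0,"y":0,"z":0,"ax":0,"ay":0,"az":0,"jaw":1},
    {"x":0,"y":0,"z":0,"ax":0,"ay":0,"az":0,"jaw":1},
    {"x":0,"y":0,"z":0,"ax":0,"ay":0,"az":0,"jaw":1},
    {"x":0,"y":0,"z":-20,"ax":0,"ay":0,"az":0,"jaw":1},
    {"x":0,"y":0,"z":-40,"ax":0,"ay":0,"az":0,"jaw":1},
    {"x":0,"y":0,"z":-40,"ax":0,"ay":0,"az":0,"jaw":1},
  ],
)

```text
time: 25.63
tool_pos: [0.4922, 0.3962, 0.1357]
eef_rot: [-0.379, 0.925, -0.0, -0.001]
contact_force: [0.5, 1.2, 1.0]
gripper_width: 0.997
grasp_force: 0.0
```

carry_out(
  commands=[
    {"x":0,"y":0,"z":-40,"ax":0,"ay":0,"az":0,"jaw":1},
    {"x":0,"y":0,"z":-40,"ax":0,"ay":0,"az":0,"jaw":1},
    {"x":0,"y":0,"z":-40,"ax":0,"ay":0,"az":0,"jaw":1},
    {"x":0,"y":0,"z":-20,"ax":0,"ay":0,"az":0,"jaw":1},
    {"x":0,"y":0,"z":0,"ax":0,"ay":0,"az":0,"jaw":1},
    {"x":0,"y":0,"z":0,"ax":0,"ay":0,"az":0,"jaw":1},
  ],
)

```text
time: 26.13
tool_pos: [0.4932, 0.3969, 0.2766]
eef_rot: [-0.379, 0.925, 0.0, 0.001]
contact_force: [0.0, -0.5, -0.9]
gripper_width: 1.005
grasp_force: 0.0
```

```bash
python3 - <<'E'
from chips import *
chips("scene","s13"); a,K,T=shot("wrist","w13"); s=arm.sense(); print(s["time"],s["tool_pos"],s["contact_force"])
m=cv2.inRange(cv2.cvtColor(a,cv2.COLOR_BGR2HSV),(18,60,60),(30,200,255)); print(proj(K,T,(.493,.397,.062)))
cs=[q for q in cv2.findContours(m,0,1)[0] if cv2.contourArea(q)>300]
for q in cs: print(cv2.contourArea(q),cv2.minAreaRect(q))
# cap on rest from scene: dark mask
c=np.load("c0.npz");S=(c["K"],c["T"]);D=(c["K2"],c["T2"])
for n,KT,u0,v0 in(("scene0",S,(195,115),(235,150)),("side0",D,(255,320),(300,365))):
    im=cv2.imread("pics/%s.png"%n);p=proj(*KT,(.46,-.377,.045));print(n,"expected cap px",p.round(1))
    x,y=p.round().astype(int);g=cv2.cvtColor(im,cv2.COLOR_BGR2HSV)[y-25:y+26,x-25:x+26]
    m=((g[:,:,2]<125)&(g[:,:,1]<90)).astype(np.uint8)
    for q in cv2.findContours(m,0,1)[0]:
        if cv2.contourArea(q)>80: print(cv2.contourArea(q),np.array(cv2.boundingRect(q))+[x-25,y-25,0,0],cv2.fitEllipse(q+np.array([x-25,y-25])))
E
```

```text
scene 214.0 (337, 303) [0.626 0.225] z=.02: [0.604 0.209]
scene 169.0 (368, 276) [0.531 0.223] z=.02: [0.504 0.207]
scene 148.5 (388, 258) [0.467 0.221] z=.02: [0.438 0.206]
26.2333 [0.49252495 0.39639096 0.27422748] [ 0.10230443 -0.17696861 -0.69530604]
[275.57289904 179.14185539]
1676.0 ((276.0, 170.0), (76.0, 24.0), 90.0)
scene0 expected cap px [211.1 127.8]
264.0 [200 121  24  19] ((212.05992126464844, 129.55987548828125), (16.23702049255371, 23.216176986694336), 118.54837036132812)
side0 expected cap px [276.7 344.3]
388.0 [267 330  26  30] ((278.9910583496094, 344.1240539550781), (22.96414566040039, 29.60125732421875), 173.78244018554688)
```

carry_out(
  commands=[
    {"x":0,"y":0,"z":0,"ax":0,"ay":0,"az":0.1164,"jaw":1},
    {"x":0,"y":0,"z":0,"ax":0,"ay":0,"az":0.1164,"jaw":1},
    {"x":0,"y":0,"z":0,"ax":0,"ay":0,"az":0.1164,"jaw":1},
    {"x":0,"y":0,"z":0,"ax":0,"ay":0,"az":0.1164,"jaw":1},
    {"x":0,"y":0,"z":0,"ax":0,"ay":0,"az":0.1164,"jaw":1},
    {"x":0,"y":0,"z":0,"ax":0,"ay":0,"az":0.1164,"jaw":1},
    {"x":0,"y":0,"z":0,"ax":0,"ay":0,"az":0.1164,"jaw":1},
  ],
)

```text
time: 26.82
tool_pos: [0.4925, 0.3964, 0.2737]
eef_rot: [0.021, 1.0, -0.001, -0.001]
contact_force: [-0.4, 0.3, 1.0]
gripper_width: 1.005
grasp_force: 0.0
```

carry_out(
  commands=[
    {"x":0.3,"y":-38.7,"z":0,"ax":0,"ay":0,"az":0,"jaw":1},
    {"x":0.3,"y":-38.7,"z":0,"ax":0,"ay":0,"az":0,"jaw":1},
    {"x":0.3,"y":-38.7,"z":0,"ax":0,"ay":0,"az":0,"jaw":1},
    {"x":0.3,"y":-38.7,"z":0,"ax":0,"ay":0,"az":0,"jaw":1},
    {"x":0.3,"y":-38.7,"z":0,"ax":0,"ay":0,"az":0,"jaw":1},
    {"x":0.3,"y":-38.7,"z":0,"ax":0,"ay":0,"az":0,"jaw":1},
    {"x":0.3,"y":-38.7,"z":0,"ax":0,"ay":0,"az":0,"jaw":1},
    {"x":0.3,"y":-38.7,"z":0,"ax":0,"ay":0,"az":0,"jaw":1},
    {"x":0.3,"y":-38.7,"z":0,"ax":0,"ay":0,"az":0,"jaw":1},
    {"x":0.3,"y":-38.7,"z":0,"ax":0,"ay":0,"az":0,"jaw":1},
  ],
)

```text
time: 27.65
tool_pos: [0.4746, 0.0084, 0.2743]
eef_rot: [0.018, 1.0, 0.0, -0.001]
contact_force: [0.9, -0.3, 0.2]
gripper_width: 1.002
grasp_force: 0.0
```

carry_out(
  commands=[
    {"x":0.3,"y":-38.7,"z":0,"ax":0,"ay":0,"az":0,"jaw":1},
    {"x":0.3,"y":-38.7,"z":0,"ax":0,"ay":0,"az":0,"jaw":1},
    {"x":0.3,"y":-38.7,"z":0,"ax":0,"ay":0,"az":0,"jaw":1},
    {"x":0.3,"y":-38.7,"z":0,"ax":0,"ay":0,"az":0,"jaw":1},
    {"x":0.3,"y":-38.7,"z":0,"ax":0,"ay":0,"az":0,"jaw":1},
    {"x":0.3,"y":-38.7,"z":0,"ax":0,"ay":0,"az":0,"jaw":1},
    {"x":0.3,"y":-38.7,"z":0,"ax":0,"ay":0,"az":0,"jaw":1},
    {"x":0.3,"y":-30,"z":0,"ax":0,"ay":0,"az":0,"jaw":1},
    {"x":0,"y":0,"z":0,"ax":0,"ay":0,"az":0,"jaw":1},
    {"x":0,"y":0,"z":0,"ax":0,"ay":0,"az":0,"jaw":1},
  ],
)

```text
time: 28.48
tool_pos: [0.4613, -0.2913, 0.2738]
eef_rot: [0.02, 1.0, 0.001, -0.001]
contact_force: [0.2, 0.7, -0.3]
gripper_width: 1.002
grasp_force: 0.0
```

```bash
python3 - <<'E'
from h import *
a,K,T=shot("wrist","w14"); np.savez("w14.npz",K=K,T=T); s=arm.sense();print(s["time"],s["tool_pos"],s["q"].round(2),R.from_quat(s["eef_rot"]).as_matrix().round(3).tolist())
print(proj(K,T,(.46,-.377,.045)))
E
```

```text
28.5333 [ 0.46154038 -0.29026144  0.27416119] [-0.65  0.3   1.61  0.    1.23 -2.18] [[-0.999, 0.038, -0.002], [0.038, 0.999, 0.002], [0.002, 0.002, -1.0]]
[188.96563743 178.76246052]
```

View pics/w14.png

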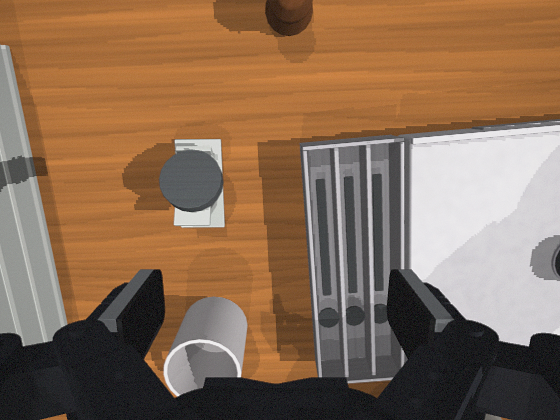

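The wrist picture shows the cap as a disc centred at about (191,180). The rest base corners are at (176,139), (221,139), (175,226) and (223,227). Next I'll measure their positions.

```bash
python3 - <<'E'
from h import *
c=np.load("c0.npz");S=(c["K"],c["T"]);D=(c["K2"],c["T2"]);w=np.load("w14.npz");W=(w["K"],w["T"])
im=cv2.imread("pics/w14.png");h=cv2.cvtColor(im,cv2.COLOR_BGR2HSV)[140:225,150:232]
m=((h[:,:,2]<105)&(h[:,:,1]<110)).astype(np.uint8); m=cv2.morphologyEx(m,cv2.MORPH_OPEN,np.ones((5,5)))
q=max(cv2.findContours(m,0,1)[0],key=cv2.contourArea)+np.array([150,140])
e=cv2.fitEllipse(q);print(e,cv2.boundingRect(q))
P=[onz(*W,u,v,.006)[:2] for u,v in((176,139),(221,139),(223,227),(175,226))]
print(np.round(P,4).tolist(),np.mean(P,0))
print("body centre",tri((S,W),(212.06,129.56),e[0]),tri((S,D),(212.06,129.56),(279,344.1)),tri((D,W),(279,344.1),e[0]))
x,y,ww,hh=cv2.boundingRect(q)
for z in(.04,.05,.06): print(z,onz(*W,x,y+hh/2,z)[:2].round(4),onz(*W,x+ww,y+hh/2,z)[:2].round(4))
# compare predicted silhouettes for body centre guess
def sil(KT,c0,yaw=np.radians(-2.5)):
    ax=np.array([-.5*np.cos(yaw),-.5*np.sin(yaw),.866]);yv=np.array([-np.sin(yaw),np.cos(yaw),0]);xv=np.cross(yv,ax)
    t=np.linspace(0,6.28,60);pts=[proj(*KT,c0+s*ax+.031*(np.cos(a)*xv+np.sin(a)*yv)) for s in(-.008,.008) for a in t]
    p=np.array(pts);return p.min(0).round(1),p.max(0).round(1)
g=tri((S,W),(212.06,129.56),e[0])[0]
for n,KT in(("scene",S),("side",D),("wrist",W)): print(n,sil(KT,g))
print("obs scene 200-224,121-140; side 267-293,330-360")
E
```

```text
((190.63470458984375, 180.0077362060547), (60.056182861328125, 63.0789909362793), 94.39205169677734) (159, 150, 64, 62)
[[0.4226, -0.396], [0.4245, -0.3472], [0.5246, -0.3526], [0.5212, -0.4079]] [ 0.47319984 -0.37593811]
body centre (array([ 0.4608, -0.375 ,  0.0414]), np.float64(0.0034)) (array([ 0.4629, -0.3739,  0.0415]), np.float64(0.0053)) (array([ 0.4635, -0.376 ,  0.0422]), np.float64(0.0032))
0.04 [ 0.462  -0.4092] [ 0.4646 -0.3435]
0.05 [ 0.4602 -0.4059] [ 0.4627 -0.342 ]
0.06 [ 0.4585 -0.4027] [ 0.4609 -0.3406]
scene (array([199.2, 121. ]), array([223.6, 137.8]))
side (array([262.2, 328.8]), array([291.8, 360.4]))
wrist (array([159. , 147.5]), array([223.2, 210.2]))
obs scene 200-224,121-140; side 267-293,330-360
```

carry_out(
  commands=[
    {"x":21.3,"y":-21.3,"z":19.5,"ax":0,"ay":0,"az":0,"jaw":1},
    {"x":21.3,"y":-21.3,"z":19.5,"ax":0,"ay":0,"az":0,"jaw":1},
    {"x":21.3,"y":-21.3,"z":19.5,"ax":0,"ay":0,"az":0,"jaw":1},
    {"x":21.3,"y":-21.3,"z":19.5,"ax":0,"ay":0,"az":0,"jaw":1},
    {"x":0,"y":0,"z":0,"ax":0,"ay":-0.1047,"az":0,"jaw":1},
    {"x":0,"y":0,"z":0,"ax":0,"ay":-0.1047,"az":0,"jaw":1},
    {"x":0,"y":0,"z":0,"ax":0,"ay":-0.1047,"az":0,"jaw":1},
    {"x":0,"y":0,"z":0,"ax":0,"ay":-0.1047,"az":0,"jaw":1},
    {"x":0,"y":0,"z":0,"ax":0,"ay":-0.1047,"az":0,"jaw":1},
    {"x":0,"y":0,"z":0,"ax":0,"ay":0,"az":0,"jaw":1},
  ],
)

```text
time: 29.37
tool_pos: [0.3996, -0.3608, 0.2196]
eef_rot: [0.037, 0.972, -0.009, 0.234]
contact_force: [1.1, -0.3, 0.1]
gripper_width: 1.001
grasp_force: 0.0
```

```bash
python3 - <<'E'
from h import *
a,K,T=shot("wrist","w15"); np.savez("w15.npz",K=K,T=T); s=arm.sense()
psi=np.radians(-2.2);ax=np.array([-.5*np.cos(psi),-.5*np.sin(psi),.866])
b=np.array([.462,-.3752,.0415])
x=np.cross([0,1,0],-ax);y=np.array([-np.sin(psi),np.cos(psi),0]);z=-ax;xx=np.cross(y,z)
rot=R.from_matrix(np.array([xx,y,z]).T)
print(s["time"],s["tool_pos"],s["q"].round(2),go(b-.022*ax,rot))
top=b+.008*ax; print("pred top centre px",proj(K,T,top))
h=cv2.cvtColor(a,cv2.COLOR_BGR2HSV);p=proj(K,T,top).round().astype(int)
v0,u0=max(p[1]-60,0),p[0]-60;g=h[v0:p[1]+60,u0:p[0]+60];m=((g[:,:,2]<105)&(g[:,:,1]<110)).astype(np.uint8);m=cv2.morphologyEx(m,cv2.MORPH_OPEN,np.ones((5,5)))
q=max(cv2.findContours(m,0,1)[0],key=cv2.contourArea)+np.array([u0,v0]);print(cv2.fitEllipse(q),cv2.boundingRect(q))
t=np.linspace(0,6.28,60);P=np.array([proj(K,T,top+.031*(np.cos(k)*xx+np.sin(k)*y)) for k in t]);print("pred",P.min(0),P.max(0))
E
```

```text
29.4167 [ 0.39896052 -0.36119341  0.21887651] [-1.    0.22  1.94  0.55  0.76 -2.87] (array([ 21.9,  -8.8, 209.1]), array([-0.017 , -0.0549, -0.0286]))
pred top centre px [262.30582009 156.33960184]
((266.09552001953125, 186.59930419921875), (11.101836204528809, 44.213077545166016), 82.37218475341797) (245, 180, 42, 14)
pred [226.44605586 119.35390688] [298.28027794 191.82616565]
```

q6 hit its limit, so I'll turn the tool half a turn to get the equivalent grasp.

carry_out(
  commands=[
    {"x":0,"y":0,"z":0,"ax":0,"ay":0.117,"az":0,"jaw":1},
    {"x":0,"y":0,"z":0,"ax":0,"ay":0.117,"az":0,"jaw":1},
    {"x":0,"y":0,"z":0,"ax":0,"ay":0.117,"az":0,"jaw":1},
    {"x":0,"y":0,"z":0,"ax":0,"ay":0.117,"az":0,"jaw":1},
    {"x":0,"y":0,"z":0,"ax":0,"ay":0,"az":0.12,"jaw":1},
    {"x":0,"y":0,"z":0,"ax":0,"ay":0,"az":0.12,"jaw":1},
    {"x":0,"y":0,"z":0,"ax":0,"ay":0,"az":0.12,"jaw":1},
    {"x":0,"y":0,"z":0,"ax":0,"ay":0,"az":0.12,"jaw":1},
    {"x":0,"y":0,"z":0,"ax":0,"ay":0,"az":0.12,"jaw":1},
    {"x":0,"y":0,"z":0,"ax":0,"ay":0,"az":0.12,"jaw":1},
  ],
)

```text
time: 30.25
tool_pos: [0.3985, -0.3621, 0.2179]
eef_rot: [0.388, 0.922, -0.001, -0.0]
contact_force: [-0.8, -0.5, -0.2]
gripper_width: 1.001
grasp_force: 0.0
```

carry_out(
  commands=[
    {"x":0,"y":0,"z":0,"ax":0,"ay":0,"az":0.12,"jaw":1},
    {"x":0,"y":0,"z":0,"ax":0,"ay":0,"az":0.12,"jaw":1},
    {"x":0,"y":0,"z":0,"ax":0,"ay":0,"az":0.12,"jaw":1},
    {"x":0,"y":0,"z":0,"ax":0,"ay":0,"az":0.12,"jaw":1},
    {"x":0,"y":0,"z":0,"ax":0,"ay":0,"az":0.12,"jaw":1},
    {"x":0,"y":0,"z":0,"ax":0,"ay":0,"az":0.12,"jaw":1},
    {"x":0,"y":0,"z":0,"ax":0,"ay":0,"az":0.12,"jaw":1},
    {"x":0,"y":0,"z":0,"ax":0,"ay":0,"az":0.12,"jaw":1},
    {"x":0,"y":0,"z":0,"ax":0,"ay":0,"az":0.12,"jaw":1},
    {"x":0,"y":0,"z":0,"ax":0,"ay":0,"az":0.12,"jaw":1},
  ],
)

```text
time: 31.08
tool_pos: [0.3985, -0.3621, 0.2179]
eef_rot: [0.841, 0.542, -0.001, 0.0]
contact_force: [0.1, 0.1, 0.2]
gripper_width: 1.002
grasp_force: 0.0
```

carry_out(
  commands=[
    {"x":0,"y":0,"z":0,"ax":0,"ay":0,"az":0.12,"jaw":1},
    {"x":0,"y":0,"z":0,"ax":0,"ay":0,"az":0.12,"jaw":1},
    {"x":0,"y":0,"z":0,"ax":0,"ay":0,"az":0.12,"jaw":1},
    {"x":0,"y":0,"z":0,"ax":0,"ay":0,"az":0.12,"jaw":1},
    {"x":0,"y":0,"z":0,"ax":0,"ay":0,"az":0.12,"jaw":1},
    {"x":0,"y":0,"z":0,"ax":0,"ay":0,"az":0.12,"jaw":1},
    {"x":0,"y":0,"z":0,"ax":0,"ay":0,"az":0.12,"jaw":1},
    {"x":0,"y":0,"z":0,"ax":0,"ay":0,"az":0.12,"jaw":1},
    {"x":0,"y":0,"z":0,"ax":0,"ay":0,"az":0.12,"jaw":1},
    {"x":0,"y":0,"z":0,"ax":0,"ay":0,"az":0.12,"jaw":1},
  ],
)

```text
time: 31.92
tool_pos: [0.3985, -0.3621, 0.2179]
eef_rot: [1.0, -0.028, -0.0, 0.001]
contact_force: [-0.6, 0.4, -1.0]
gripper_width: 0.997
grasp_force: 0.0
```

carry_out(
  commands=[
    {"x":0,"y":0,"z":0,"ax":0,"ay":0.1047,"az":0,"jaw":1},
    {"x":0,"y":0,"z":0,"ax":0,"ay":0.1047,"az":0,"jaw":1},
    {"x":0,"y":0,"z":0,"ax":0,"ay":0.1047,"az":0,"jaw":1},
    {"x":0,"y":0,"z":0,"ax":0,"ay":0.1047,"az":0,"jaw":1},
    {"x":0,"y":0,"z":0,"ax":0,"ay":0.1047,"az":0,"jaw":1},
    {"x":0,"y":0,"z":0,"ax":0,"ay":0,"az":0,"jaw":1},
    {"x":0,"y":0,"z":0,"ax":0,"ay":0,"az":0,"jaw":1},
  ],
)

```text
time: 32.5
tool_pos: [0.3978, -0.3621, 0.2177]
eef_rot: [0.966, -0.025, 0.257, 0.006]
contact_force: [0.7, -0.3, -0.5]
gripper_width: 1.004
grasp_force: 0.0
```

```bash
cat > cap.py <<'E'
from h import *
psi=np.radians(-2.2);ax=np.array([-.5*np.cos(psi),-.5*np.sin(psi),.866])
b=np.array([.462,-.3752,.0415])
y=np.array([np.sin(psi),-np.cos(psi),0]);z=-ax;xx=np.cross(y,z)
rot=R.from_matrix(np.array([xx,y,z]).T); top=b+.008*ax
def meas(n):
    a,K,T=shot("wrist",n); np.savez(n+".npz",K=K,T=T); s=arm.sense()
    p=proj(K,T,top).round().astype(int)
    t=np.linspace(0,6.28,60);P=np.array([proj(K,T,top+.031*(np.cos(k)*xx+np.sin(k)*y)) for k in t]);lo,hi=P.min(0),P.max(0);print("pred",lo.round(1),hi.round(1))
    h=cv2.cvtColor(a,cv2.COLOR_BGR2HSV);u0,v0=np.maximum(lo-15,0).astype(int);u1,v1=(hi+15).astype(int);g=h[v0:v1,u0:u1]
    m=((g[:,:,2]<105)&(g[:,:,1]<100)).astype(np.uint8);m=cv2.morphologyEx(m,cv2.MORPH_OPEN,np.ones((5,5)))
    for q in cv2.findContours(m,0,1)[0]:
        if cv2.contourArea(q)>200: q=q+np.array([u0,v0]);print(cv2.fitEllipse(q),cv2.boundingRect(q))
    print(s["time"],s["tool_pos"],s["q"].round(2),go(b-.022*ax,rot))
E
python3 -c "
from cap import *
meas('w16')"
```

```text
pred [253.5 191.5] [322.4 257.3]
((283.2548522949219, 201.64797973632812), (24.84502601623535, 67.67854309082031), 78.51348114013672) (255, 188, 61, 32)
32.55 [ 0.39842721 -0.36238581  0.2181458 ] [-1.03  0.22  1.96  0.65  0.76  0.16] (array([-32.3,   9.4, 207.1]), array([ 0.0067,  0.0024, -0.0114]))
```

carry_out(
  commands=[
    {"x":-10.8,"y":3.1,"z":30,"ax":0,"ay":0,"az":0,"jaw":1},
    {"x":-10.8,"y":3.1,"z":30,"ax":0,"ay":0,"az":0,"jaw":1},
    {"x":-10.7,"y":3.2,"z":30,"ax":0,"ay":0,"az":-0.01,"jaw":1},
    {"x":0,"y":0,"z":0,"ax":0,"ay":0,"az":0,"jaw":1},
    {"x":0,"y":0,"z":0,"ax":0,"ay":0,"az":0,"jaw":1},
  ],
)

```text
time: 32.97
tool_pos: [0.4159, -0.372, 0.1238]
eef_rot: [0.966, -0.02, 0.258, 0.007]
contact_force: [-0.1, -0.1, -0.5]
gripper_width: 0.999
grasp_force: 0.0
```

```bash
python3 -c "
from cap import *
meas('w17')
im=cv2.imread('pics/w17.png');h=cv2.cvtColor(im,cv2.COLOR_BGR2HSV)
print('col profile V,S', [(v,int(h[v,283,2]),int(h[v,283,1])) for v in range(120,320,6)])
print('row profile', [(u,int(h[190,u,2]),int(h[190,u,1])) for u in range(210,360,5)])"
```

```text
pred [231.1 174.7] [327.3 266.8]
((274.7362976074219, 219.93894958496094), (80.20833587646484, 96.72272491455078), 98.4237060546875) (231, 172, 97, 94)
33.0167 [ 0.4161579  -0.37266927  0.12533839] [-1.01  0.41  1.99  0.84  0.59 -0.07] (array([ -2.3,   0. , 117.6]), array([ 0.0063, -0.0014, -0.0006]))
col profile V,S [(120, 184, 166), (126, 217, 160), (132, 201, 169), (138, 192, 170), (144, 177, 163), (150, 233, 2), (156, 233, 2), (162, 233, 3), (168, 238, 2), (174, 113, 20), (180, 108, 14), (186, 107, 14), (192, 104, 12), (198, 92, 19), (204, 88, 12), (210, 89, 6), (216, 87, 15), (222, 86, 15), (228, 90, 23), (234, 85, 3), (240, 90, 20), (246, 87, 12), (252, 105, 12), (258, 103, 10), (264, 104, 20), (270, 223, 3), (276, 220, 5), (282, 135, 26), (288, 178, 166), (294, 185, 167), (300, 189, 165), (306, 173, 165), (312, 204, 170), (318, 202, 168)]
row profile [(210, 167, 162), (215, 166, 166), (220, 166, 164), (225, 166, 164), (230, 167, 166), (235, 164, 168), (240, 84, 21), (245, 91, 8), (250, 92, 19), (255, 90, 11), (260, 89, 11), (265, 89, 11), (270, 88, 17), (275, 109, 12), (280, 105, 12), (285, 108, 7), (290, 110, 16), (295, 108, 14), (300, 108, 14), (305, 108, 17), (310, 110, 9), (315, 105, 10), (320, 118, 156), (325, 121, 152), (330, 132, 155), (335, 150, 161), (340, 150, 160), (345, 148, 164), (350, 146, 164), (355, 146, 159)]
```

The cap's outline matches the prediction to within about 1 mm, so I'll go in and grip.

carry_out(
  commands=[
    {"x":-1.8,"y":0,"z":30,"ax":0,"ay":0,"az":0,"jaw":1},
    {"x":0,"y":0,"z":30,"ax":0,"ay":0,"az":0,"jaw":1},
    {"x":0,"y":0,"z":30,"ax":0,"ay":0,"az":0,"jaw":1},
    {"x":0,"y":0,"z":18,"ax":0,"ay":0,"az":0,"jaw":1},
    {"x":0,"y":0,"z":9,"ax":0,"ay":0,"az":0,"jaw":1},
    {"x":0,"y":0,"z":0,"ax":0,"ay":0,"az":0,"jaw":1},
    {"x":0,"y":0,"z":0,"ax":0,"ay":0,"az":0,"jaw":1},
  ],
)

```text
time: 33.6
tool_pos: [0.473, -0.3763, 0.0242]
eef_rot: [0.965, -0.02, 0.261, 0.009]
contact_force: [0.7, 0.5, 0.8]
gripper_width: 1.001
grasp_force: 0.0
```

```bash
python3 -c "
from cap import *
meas('w18');print(arm.sense()['contact_force'])"
```

```text
pred [188.2 233.1] [366.9 392.7]
((275.00372314453125, 327.64697265625), (199.47293090820312, 205.09906005859375), 158.89370727539062) (173, 221, 208, 186)
33.65 [ 0.47284707 -0.37653522  0.02437967] [-0.92  0.66  1.92  1.11  0.44 -0.31] (array([-0.9, -0.9,  1.7]), array([ 0.0088, -0.0041, -0.0008]))
[ 0.0358749  -0.25328771 -0.26909311]
```

Aligned with no contact. Closing the fingers.

carry_out(
  commands=[
    {"x":0,"y":0,"z":0,"ax":0,"ay":0,"az":0,"jaw":-1},
    {"x":0,"y":0,"z":0,"ax":0,"ay":0,"az":0,"jaw":-1},
    {"x":0,"y":0,"z":0,"ax":0,"ay":0,"az":0,"jaw":-1},
    {"x":0,"y":0,"z":0,"ax":0,"ay":0,"az":0,"jaw":-1},
    {"x":0,"y":0,"z":0,"ax":0,"ay":0,"az":0,"jaw":-1},
  ],
)

```text
time: 34.07
tool_pos: [0.4723, -0.3766, 0.0242]
eef_rot: [0.965, -0.02, 0.261, 0.009]
contact_force: [-11.6, 3.6, 17.5]
gripper_width: 0.711
grasp_force: 59.7
```

carry_out(
  commands=[
    {"x":0,"y":0,"z":-15,"ax":0,"ay":0,"az":0,"jaw":-1},
    {"x":0,"y":0,"z":-30,"ax":0,"ay":0,"az":0,"jaw":-1},
    {"x":0,"y":0,"z":-40,"ax":0,"ay":0,"az":0,"jaw":-1},
    {"x":0,"y":0,"z":-40,"ax":0,"ay":0,"az":0,"jaw":-1},
    {"x":0,"y":0,"z":-40,"ax":0,"ay":0,"az":0,"jaw":-1},
    {"x":0,"y":0,"z":0,"ax":0,"ay":0,"az":0,"jaw":-1},
    {"x":0,"y":0,"z":0,"ax":0,"ay":0,"az":0,"jaw":-1},
  ],
)

```text
time: 34.65
tool_pos: [0.3893, -0.3724, 0.1673]
eef_rot: [0.965, -0.021, 0.261, 0.01]
contact_force: [-0.8, 0.5, -1.7]
gripper_width: 0.71
grasp_force: 65.7
```

```bash
python3 -c "
from h import *
a,K,T=shot('wrist','w19');s=arm.sense();print(s['time'],s['tool_pos'],s['gripper_width'],s['contact_force'],s['q'].round(2),go((.5,-.3,.22),down(np.radians(0))))
"
```

```text
34.7 [ 0.38949784 -0.37171216  0.16566355] 0.7092760177090498 [ 0.28651591 -0.86972425 -2.13981684] [-1.06  0.31  2.01  0.76  0.67 -0.02] (array([120.2, -76.2,   6.5]), array([ 0.0184, -0.5265, -0.0418]))
```

carry_out(
  commands=[
    {"x":0,"y":0,"z":-10,"ax":0.0036,"ay":-0.1053,"az":-0.0084,"jaw":-1},
    {"x":0,"y":0,"z":-10,"ax":0.0036,"ay":-0.1053,"az":-0.0084,"jaw":-1},
    {"x":0,"y":0,"z":-10,"ax":0.0036,"ay":-0.1053,"az":-0.0084,"jaw":-1},
    {"x":0,"y":0,"z":-10,"ax":0.0036,"ay":-0.1053,"az":-0.0084,"jaw":-1},
    {"x":0,"y":0,"z":0,"ax":0.0036,"ay":-0.1053,"az":-0.0084,"jaw":-1},
    {"x":0,"y":0,"z":0,"ax":0,"ay":0,"az":0,"jaw":-1},
  ],
)

```text
time: 35.2
tool_pos: [0.3781, -0.3701, 0.1997]
eef_rot: [1.0, 0.002, 0.005, -0.001]
contact_force: [1.5, 0.1, -2.2]
gripper_width: 0.711
grasp_force: 65.7
```

carry_out(
  commands=[
    {"x":17,"y":-37,"z":0,"ax":0,"ay":0,"az":0,"jaw":-1},
    {"x":17,"y":-37,"z":0,"ax":0,"ay":0,"az":0,"jaw":-1},
    {"x":17,"y":-37,"z":0,"ax":0,"ay":0,"az":0,"jaw":-1},
    {"x":17,"y":-37,"z":0,"ax":0,"ay":0,"az":0,"jaw":-1},
    {"x":17,"y":-37,"z":0,"ax":0,"ay":0,"az":0,"jaw":-1},
    {"x":17,"y":-37,"z":0,"ax":0,"ay":0,"az":0,"jaw":-1},
    {"x":17,"y":-37,"z":0,"ax":0,"ay":0,"az":0,"jaw":-1},
    {"x":17,"y":-37,"z":0,"ax":0,"ay":0,"az":0,"jaw":-1},
    {"x":0,"y":-37,"z":0,"ax":0,"ay":0,"az":0,"jaw":-1},
    {"x":0,"y":0,"z":0,"ax":0,"ay":0,"az":0,"jaw":-1},
  ],
)

```text
time: 36.03
tool_pos: [0.5111, -0.0315, 0.2013]
eef_rot: [1.0, 0.003, 0.007, -0.003]
contact_force: [-0.4, 0.4, -1.6]
gripper_width: 0.708
grasp_force: 65.8
```

carry_out(
  commands=[
    {"x":0,"y":0,"z":0,"ax":0,"ay":0,"az":0,"jaw":-1},
    {"x":0,"y":0,"z":0,"ax":0,"ay":0,"az":0,"jaw":-1},
  ],
)

```text
time: 36.2
tool_pos: [0.5111, -0.0371, 0.2021]
eef_rot: [1.0, 0.001, 0.007, -0.002]
contact_force: [0.6, -0.6, -1.6]
gripper_width: 0.714
grasp_force: 65.8
```

```bash
python3 -c "
from h import *
a,K,T=shot('wrist','w20');s=arm.sense();print(s['time'],s['tool_pos'],s['q'].round(2),go((.558,.024,.13),down(0)))
r=R.from_quat(s['eef_rot']);tp=s['tool_pos']
h=cv2.cvtColor(a,cv2.COLOR_BGR2HSV)
for zz in(-.026,-.030,-.034):
  for xo in (-.031,.031): print(zz,xo,proj(K,T,tp+r.apply([xo,0,zz])).round(1))
for u in (265,275,285): print(u,[(v,int(h[v,u,2]),int(h[v,u,1])) for v in range(196,420,5)])
"
```

```text
36.25 [ 0.51120374 -0.03775517  0.20241475] [-0.17  0.31  1.79  0.01  1.03  1.4 ] (array([ 45.8, -61.5,  73.3]), array([-0.0032, -0.0148,  0.0008]))
-0.026 -0.031 [280.1 382.1]
-0.026 0.031 [281.  224.7]
-0.03 -0.031 [280.2 389.8]
-0.03 0.031 [281.2 228.4]
-0.034 -0.031 [280.3 398. ]
-0.034 0.031 [281.4 232.4]
265 [(196, 200, 6), (201, 203, 5), (206, 202, 4), (211, 201, 4), (216, 202, 4), (221, 41, 19), (226, 42, 18), (231, 47, 16), (236, 70, 11), (241, 68, 11), (246, 70, 11), (251, 70, 29), (256, 68, 15), (261, 68, 19), (266, 67, 4), (271, 71, 14), (276, 69, 22), (281, 70, 15), (286, 71, 25), (291, 61, 25), (296, 63, 24), (301, 55, 23), (306, 59, 17), (311, 60, 26), (316, 56, 9), (321, 57, 9), (326, 57, 36), (331, 60, 9), (336, 59, 13), (341, 64, 12), (346, 55, 19), (351, 54, 24), (356, 56, 5), (361, 69, 15), (366, 72, 11), (371, 76, 20), (376, 69, 7), (381, 79, 16), (386, 35, 29), (391, 30, 85), (396, 28, 36), (401, 24, 43), (406, 29, 62), (411, 28, 109), (416, 29, 79)]
275 [(196, 203, 6), (201, 205, 4), (206, 201, 5), (211, 201, 5), (216, 212, 2), (221, 37, 28), (226, 44, 35), (23
[... 541 characters left out ...]
2, 93), (416, 25, 31)]
285 [(196, 204, 8), (201, 204, 5), (206, 205, 6), (211, 201, 5), (216, 205, 2), (221, 43, 18), (226, 43, 47), (231, 41, 6), (236, 72, 14), (241, 68, 19), (246, 69, 11), (251, 63, 20), (256, 68, 26), (261, 73, 10), (266, 72, 32), (271, 71, 7), (276, 70, 22), (281, 70, 11), (286, 62, 4), (291, 46, 28), (296, 59, 13), (301, 60, 13), (306, 56, 9), (311, 59, 17), (316, 59, 22), (321, 58, 9), (326, 62, 21), (331, 59, 22), (336, 57, 13), (341, 61, 17), (346, 62, 29), (351, 59, 13), (356, 58, 18), (361, 53, 19), (366, 76, 10), (371, 70, 18), (376, 72, 14), (381, 81, 19), (386, 28, 55), (391, 29, 97), (396, 19, 121), (401, 24, 128), (406, 15, 119), (411, 28, 46), (416, 21, 12)]
```

```bash
python3 -c "
from h import *
from scipy.optimize import least_squares
a=cv2.imread('pics/w20.png');g=a.max(2).astype(float)
p=np.median(g[:,272:290],1)
print('front',[(v,int(p[v])) for v in range(214,240)]);print('back',[(v,int(p[v])) for v in range(358,392,1)])
m=np.median(g[300:306],0);print('row303 L',[(u,int(m[u])) for u in range(160,215,3)],'R',[(u,int(m[u])) for u in range(340,400,3)])
c=optics.camera('wrist');K=np.array(c['intrinsics']);T=np.array(c['world_to_cam']);s=arm.sense();r=R.from_quat(s['eef_rot']);tp=s['tool_pos']
def f(q,full=0):
    xo,zt,t=q[0],q[1],q[2]; ro=R.from_euler('y',t)
    P=lambda x,z: proj(K,T,tp+r.apply(np.array([xo,0,zt])+ro.apply([x,0,z])))[1]
    return [P(.031,0)-q0[0],P(.031,.016)-q0[1],P(-.031,0)-q0[2]]
for q0 in ((231.5,218.5,384.5),(231.5,219.5,384.5),(231.5,218.5,387)): print(q0,least_squares(f,[0,-.03,0],x_scale=[.001,.001,.01]).x)
"
```

```text
front [(214, 204), (215, 205), (216, 208), (217, 202), (218, 94), (219, 41), (220, 38), (221, 39), (222, 41), (223, 39), (224, 40), (225, 40), (226, 41), (227, 40), (228, 40), (229, 39), (230, 44), (231, 57), (232, 71), (233, 72), (234, 72), (235, 70), (236, 70), (237, 71), (238, 70), (239, 70)]
back [(358, 57), (359, 58), (360, 58), (361, 56), (362, 78), (363, 80), (364, 80), (365, 78), (366, 78), (367, 77), (368, 72), (369, 71), (370, 71), (371, 71), (372, 72), (373, 73), (374, 71), (375, 72), (376, 71), (377, 72), (378, 72), (379, 73), (380, 73), (381, 73), (382, 73), (383, 37), (384, 27), (385, 25), (386, 27), (387, 25), (388, 23), (389, 24), (390, 23), (391, 24)]
row303 L [(160, 70), (163, 69), (166, 68), (169, 45), (172, 24), (175, 18), (178, 15), (181, 21), (184, 23), (187, 48), (190, 47), (193, 48), (196, 46), (199, 46), (202, 47), (205, 45), (208, 46), (211, 49), (214, 47)] R [(340, 49), (343, 49), (346, 68), (349, 68), (352, 67), (355, 59), (358, 61), (361, 57), (364, 43), (367, 19), (370, 20), (373, 17), (376, 18), (379, 24), (382, 48), (385, 67), (388, 68), (391, 66), (394, 68), (397, 63)]
(231.5, 218.5, 384.5) [-0.00336052 -0.02316487 -0.00396826]
(231.5, 219.5, 384.5) [-0.00403332 -0.02174437 -0.02438268]
(231.5, 218.5, 387) [-0.00276906 -0.02507478 -0.00819547]
```

carry_out(
  commands=[
    {"x":0,"y":0,"z":0,"ax":-0.0032,"ay":-0.0148,"az":0,"jaw":-1},
    {"x":15.8,"y":-20.6,"z":20,"ax":0,"ay":0,"az":0,"jaw":-1},
    {"x":15.8,"y":-20.6,"z":20,"ax":0,"ay":0,"az":0,"jaw":-1},
    {"x":15.8,"y":-20.6,"z":20,"ax":0,"ay":0,"az":0,"jaw":-1},
    {"x":0,"y":0,"z":25,"ax":0,"ay":0,"az":0,"jaw":-1},
    {"x":0,"y":0,"z":20,"ax":0,"ay":0,"az":0,"jaw":-1},
    {"x":0,"y":0,"z":0,"ax":0,"ay":0,"az":0,"jaw":-1},
    {"x":0,"y":0,"z":0,"ax":0,"ay":0,"az":0,"jaw":-1},
    {"x":0,"y":0,"z":0,"ax":0,"ay":0,"az":0,"jaw":-1},
  ],
)

```text
time: 37.05
tool_pos: [0.5597, 0.0239, 0.0995]
eef_rot: [1.0, 0.0, 0.001, 0.001]
contact_force: [0.6, -0.1, -0.5]
gripper_width: 0.709
grasp_force: 65.8
```

```bash
python3 -c "
from h import *
s=arm.sense();print(s['time'],s['tool_pos'],go((.559,.024,.09),down(0)))
for n in('scene','side'):
    a,K,T=shot(n,'h_'+n); p=proj(K,T,(.558,.024,.105)).round().astype(int);print(n,p,'burner-top',proj(K,T,(.558,.024,.074)).round(1))
    c=a[p[1]-40:p[1]+50,p[0]-45:p[0]+45];cv2.imwrite('pics/hc_%s.png'%n,cv2.resize(c,(400,400),interpolation=2))
    g=c.max(2)
    rows=range(36,80,3)
    for r in rows: print(p[1]-40+r,' '.join('%d'%(x//10) for x in g[r,5:85]))
"
```

```text
37.05 [0.55970846 0.02389052 0.0995453 ] (array([-0.7, -0.1,  9.5]), array([ 0.0012, -0.0021,  0.0003]))
scene [291 214] burner-top [290.4 223.3]
210 23 23 20 17 17 17 17 18 18 18 17 18 18 18 18 18 18 18 18 18 18 17 17 17 18 14 8 7 9 8 9 8 9 9 9 9 9 9 9 7 6 6 6 6 6 6 6 4 4 3 4 3 3 3 3 4 3 3 3 3 4 5 5 6 4 4 4 21 23 23 23 23 23 23 23 23 23 23 23 23
213 23 23 23 20 17 18 18 18 18 18 18 18 18 18 18 18 18 18 18 18 18 17 17 17 18 18 13 7 5 5 7 9 9 9 9 9 9 9 9 9 9 9 9 7 5 6 6 5 6 4 4 4 3 3 3 3 3 3 4 4 5 5 5 11 21 23 23 23 23 23 23 23 23 23 23 23 23 23 23 23
216 23 23 23 23 23 20 18 18 18 18 17 18 18 18 18 18 18 18 18 18 18 18 18 18 18 18 18 18 12 6 5 6 6 7 7 7 7 8 9 9 9 9 10 9 9 8 6 6 9 9 7 5 3 3 4 4 4 3 4 13 21 23 23 23 23 23 23 23 23 23 23 23 23 23 23 22 23 23 23 23
219 23 23 23 23 23 23 24 23 23 20 18 18 17 18 18 18 18 18 18 18 18 18 18 18 18 18 18 18 18 12 8 7 6 7 7 7 7 7 7 8 8 8 8 8 8 8 7 8 10 14 10 5 4 4 4 5 5 12 21 23 23 23 23 23 23 23 23 23 23 23 22 23 23 23 23 23 23 23 23 23
222 23 23 24 24 24 24 24 23 24 24 24 24 24 24 21 18 18 18 18 17 18 18 18 18 17 17 17 17 12 7 8 9 7 5 6 6 9 1
[... 5429 characters left out ...]
24 24 24 24 24 24 24 24 24 24 24 24 24 24 24 24 24 24 24 24 24 24 24 24 23 21 20 19 19 19 19 19 20 19 20 20 19 20 19 20 19 19 19 19 20 20 20 22 24 24 24 24 24 24 24 24 24 24 24 24 24 24 24 24 24 24 24 24 24 24 24
227 24 24 24 24 24 24 24 24 24 24 24 24 24 24 24 24 24 24 24 24 24 24 24 24 24 24 24 24 24 24 24 24 24 23 21 20 20 20 20 19 19 20 19 20 20 20 20 20 20 20 20 20 20 19 20 20 21 23 24 24 24 24 24 24 24 24 24 24 24 24 24 24 24 24 24 24 24 24 24 24
230 24 24 24 24 24 24 24 24 24 24 24 24 24 24 24 24 24 24 24 24 24 24 24 24 24 24 24 24 24 24 24 24 24 23 21 20 20 19 20 20 20 19 19 20 19 20 19 20 20 20 19 20 20 19 19 19 19 21 23 24 24 24 24 24 24 24 24 24 24 24 24 24 24 24 24 24 24 24 24 24
```

Against the burner in the side view, the cap's centre is within about 0.4 mm in x. I'll lower it gently and watch the force.

carry_out(
  commands=[
    {"x":-0.4,"y":0,"z":15,"ax":0,"ay":-0.002,"az":0,"jaw":-1},
    {"x":0,"y":0,"z":13,"ax":0,"ay":0,"az":0,"jaw":-1},
    {"x":0,"y":0,"z":5,"ax":0,"ay":0,"az":0,"jaw":-1},
    {"x":0,"y":0,"z":2,"ax":0,"ay":0,"az":0,"jaw":-1},
    {"x":0,"y":0,"z":2,"ax":0,"ay":0,"az":0,"jaw":-1},
    {"x":0,"y":0,"z":2,"ax":0,"ay":0,"az":0,"jaw":-1},
    {"x":0,"y":0,"z":0,"ax":0,"ay":0,"az":0,"jaw":-1},
  ],
)

```text
time: 37.73
tool_pos: [0.5588, 0.0245, 0.0597]
eef_rot: [1.0, 0.001, -0.0, 0.001]
contact_force: [1.1, -0.0, -2.1]
gripper_width: 0.714
grasp_force: 65.9
```

carry_out(
  commands=[
    {"x":0,"y":0,"z":2,"ax":0,"ay":0,"az":0,"jaw":-1},
    {"x":0,"y":0,"z":1,"ax":0,"ay":0,"az":0,"jaw":-1},
    {"x":0,"y":0,"z":1,"ax":0,"ay":0,"az":0,"jaw":-1},
    {"x":0,"y":0,"z":0,"ax":0,"ay":0,"az":0,"jaw":-1},
  ],
)

```text
time: 38.07
tool_pos: [0.5596, 0.0238, 0.0566]
eef_rot: [1.0, 0.001, 0.001, 0.001]
contact_force: [-1.3, -7.1, 3.9]
gripper_width: 0.709
grasp_force: 66.2
```

carry_out(
  commands=[
    {"x":0,"y":0,"z":1,"ax":0,"ay":0,"az":0,"jaw":-1},
    {"x":0,"y":0,"z":1,"ax":0,"ay":0,"az":0,"jaw":-1},
    {"x":0,"y":0,"z":0,"ax":0,"ay":0,"az":0,"jaw":-1},
  ],
)

```text
time: 38.32
tool_pos: [0.5586, 0.0235, 0.0537]
eef_rot: [1.0, 0.001, -0.001, 0.001]
contact_force: [-1.8, -8.2, 1.9]
gripper_width: 0.715
grasp_force: 66.1
```

carry_out(
  commands=[
    {"x":0,"y":0,"z":1,"ax":0,"ay":0,"az":0,"jaw":-1},
    {"x":0,"y":0,"z":1,"ax":0,"ay":0,"az":0,"jaw":-1},
    {"x":0,"y":0,"z":0,"ax":0,"ay":0,"az":0,"jaw":-1},
  ],
)

```text
time: 38.57
tool_pos: [0.5586, 0.0235, 0.0517]
eef_rot: [1.0, 0.001, -0.001, 0.001]
contact_force: [-2.3, -7.4, 1.1]
gripper_width: 0.711
grasp_force: 66.1
```

A side force of about 8 N in -y with almost no vertical resistance means the cap is sliding on over the burner. I'll ease it by 0.8 mm and carry on down.

carry_out(
  commands=[
    {"x":0,"y":0.7,"z":0,"ax":0,"ay":0,"az":0,"jaw":-1},
    {"x":0,"y":0,"z":1,"ax":0,"ay":0,"az":0,"jaw":-1},
    {"x":0,"y":0,"z":0,"ax":0,"ay":0,"az":0,"jaw":-1},
  ],
)

```text
time: 38.82
tool_pos: [0.5586, 0.0234, 0.0505]
eef_rot: [1.0, 0.001, -0.001, 0.001]
contact_force: [-1.7, -5.0, 1.4]
gripper_width: 0.713
grasp_force: 66.0
```

carry_out(
  commands=[
    {"x":0,"y":0,"z":1,"ax":0,"ay":0,"az":0,"jaw":-1},
    {"x":0,"y":0,"z":1,"ax":0,"ay":0,"az":0,"jaw":-1},
    {"x":0,"y":0,"z":0,"ax":0,"ay":0,"az":0,"jaw":-1},
  ],
)

```text
time: 39.07
tool_pos: [0.5586, 0.0234, 0.0484]
eef_rot: [1.0, 0.001, -0.001, 0.001]
contact_force: [-2.0, -5.4, 1.0]
gripper_width: 0.71
grasp_force: 66.0
```

carry_out(
  commands=[
    {"x":0,"y":0,"z":1,"ax":0,"ay":0,"az":0,"jaw":-1},
    {"x":0,"y":0,"z":0,"ax":0,"ay":0,"az":0,"jaw":-1},
  ],
)

```text
time: 39.23
tool_pos: [0.5586, 0.0234, 0.0477]
eef_rot: [1.0, 0.001, -0.001, 0.001]
contact_force: [-3.1, -6.7, 4.8]
gripper_width: 0.71
grasp_force: 66.3
```

carry_out(
  commands=[
    {"x":0,"y":0,"z":1,"ax":0,"ay":0,"az":0,"jaw":-1},
    {"x":0,"y":0,"z":0,"ax":0,"ay":0,"az":0,"jaw":-1},
  ],
)

```text
time: 39.4
tool_pos: [0.5587, 0.0234, 0.0475]
eef_rot: [1.0, 0.001, -0.001, 0.001]
contact_force: [-8.0, -5.1, 14.5]
gripper_width: 0.709
grasp_force: 67.1
```

Firm stop at the expected depth, so the cap is seated. I'll release, retreat and check.

carry_out(
  commands=[
    {"x":0,"y":0,"z":-0.7,"ax":0,"ay":0,"az":0,"jaw":-1},
    {"x":0,"y":0,"z":0,"ax":0,"ay":0,"az":0,"jaw":1},
    {"x":0,"y":0,"z":0,"ax":0,"ay":0,"az":0,"jaw":1},
    {"x":0,"y":0,"z":0,"ax":0,"ay":0,"az":0,"jaw":1},
    {"x":0,"y":0,"z":0,"ax":0,"ay":0,"az":0,"jaw":1},
    {"x":0,"y":0,"z":-15,"ax":0,"ay":0,"az":0,"jaw":1},
    {"x":0,"y":0,"z":-35,"ax":0,"ay":0,"az":0,"jaw":1},
    {"x":0,"y":0,"z":-40,"ax":0,"ay":0,"az":0,"jaw":1},
    {"x":0,"y":0,"z":-40,"ax":0,"ay":0,"az":0,"jaw":1},
    {"x":0,"y":0,"z":-40,"ax":0,"ay":0,"az":0,"jaw":1},
  ],
)

```text
time: 40.23
tool_pos: [0.5585, 0.0241, 0.2189]
eef_rot: [1.0, 0.001, -0.001, 0.0]
contact_force: [1.0, -0.4, 0.3]
gripper_width: 0.998
grasp_force: 0.0
```

carry_out(
  commands=[
    {"x":0,"y":0,"z":-30,"ax":0,"ay":0,"az":0,"jaw":1},
    {"x":0,"y":0,"z":0,"ax":0,"ay":0,"az":0,"jaw":1},
    {"x":0,"y":0,"z":0,"ax":0,"ay":0,"az":0,"jaw":1},
  ],
)

```text
time: 40.48
tool_pos: [0.5594, 0.0241, 0.2485]
eef_rot: [1.0, 0.001, 0.001, 0.001]
contact_force: [-0.5, -0.3, -0.6]
gripper_width: 1.003
grasp_force: 0.0
```

```bash
python3 -c "
from chips import *
chips('scene','s22')
s=arm.sense();print(s['time'],s['tool_pos'],s['contact_force'])
a,K,T=shot('wrist','w22');h=cv2.cvtColor(a,cv2.COLOR_BGR2HSV)
top=np.array([.558,.024,.079]);t=np.linspace(0,6.28,60)
P=np.array([proj(K,T,top+.031*np.array([np.cos(k),np.sin(k),0])) for k in t]);lo,hi=P.min(0),P.max(0);print('pred top if seated',lo.round(1),hi.round(1))
u0,v0=(lo-12).astype(int);u1,v1=(hi+12).astype(int);g=h[v0:v1,u0:u1]
m=((g[:,:,2]<120)&(g[:,:,1]<100)).astype(np.uint8);m=cv2.morphologyEx(m,cv2.MORPH_OPEN,np.ones((5,5)))
for q in cv2.findContours(m,0,1)[0]:
    if cv2.contourArea(q)>300: print(cv2.fitEllipse(q+np.array([u0,v0])),cv2.boundingRect(q+np.array([u0,v0])))
b,K2,T2=shot('side','d22');P=np.array([proj(K2,T2,(.558+.031*np.cos(k),.024+.031*np.sin(k),z)) for k in t for z in(.063,.079)]);print('side pred',P.min(0).round(1),P.max(0).round(1))
u0,v0=(P.min(0)-8).astype(int);u1,v1=(P.max(0)+8).astype(int);m=(b[v0:v1,u0:u1].max(2)<165).astype(np.uint8)
q=max(cv2.findContours(m,0,1)[0],key=cv2.contourArea);print(np.array(cv2.boundingRect(q))+[u0,v0,0,0])
"
```

```text
scene 215.0 (337, 303) [0.626 0.225] z=.02: [0.604 0.209]
scene 171.5 (368, 276) [0.531 0.222] z=.02: [0.504 0.207]
scene 151.0 (388, 258) [0.467 0.221] z=.02: [0.437 0.206]
40.5333 [0.55867187 0.02411245 0.2467667 ] [ 0.17001415 -0.07824565 -0.12606426]
pred top if seated [240.5 155.9] [312.9 226.9]
((284.1826477050781, 187.8418426513672), (74.17634582519531, 90.59949493408203), 76.63748931884766) (240, 153, 84, 73)
side pred [269.  191.4] [292.7 211.7]
[270 193  22  22]
```

The cap's edges match the seated prediction in both views, and the flakes haven't moved.

```bash
python3 -c "
from bench import order
print(order.close_job())"
```

```text
the job is handed in; nothing more can be done
None
```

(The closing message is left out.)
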